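# Load the dish reader and set its stage clear of backlash

### The arm

A 7-joint arm with a two-finger parallel gripper is mounted at the origin on a cart in front of the work surface, level with it; the furniture and walls round the work are solid. World frame = base frame: x ahead of the robot, y to its left, z up, the work surface at z = 0. Lengths are in m, angles in rad, forces in N, time in s.
With the tool pointing down it reaches from about 0.35 to 0.775 m from the base axis. Payload 3.1 kg.
Tool frame: the origin (TCP) lies on the centre line of the jaws, within the pads' length; the fingertips stand 22 mm ahead of it and the grasp point (between the pads) lies 3 mm ahead of it; z points along the fingers, y is the line along which they close (so a half turn about z gives the same grasp; the last joint's range is limited). The gripper opens to 85 mm and grips with 20 to 120 N. Pads are 22 mm wide; open, the fingers measure 114 mm over their backs; the gripper's body (76 mm by 85 mm) begins 54 mm behind the grasp point. The pads swing forward as they close: fully open they stand 13 mm farther back than shut.
Start: joints at [-1.149, 0.311, 0.014, 1.512, -0.004, 1.319, -0.027], TCP at [0.246, 0.492, 0.253] pointing down, gripper open.
Joint ranges: [-2.7, 2.7], [-0.3, 1.91], [-1.27, 1.3], [0.12, 2.57], [-1.44, 4.58], [0.2, 2.03], [-3.05, 3.05]. Speed limits (rad/s): [2.79, 2.79, 3.14, 3.14, 3.14, 3.14, 3.14].

### API

Orientations are given as a 3x3 rotation matrix whose columns are the frame's x, y, z axes.
In Python, from rig import ctrl, eyes gives the robot as it stands.
- The arm moves only by the tool move_arm, never from a script. Its argument "series" is a list of rows, each a list of 6 numbers: the shift along the tool's x, y, z in normalised numbers (1 is 1000 mm), then the turn, a rotation vector about the tool's x, y, z in normalised numbers (1 is pi/2 rad). In form: [[dx, dy, dz, wx, wy, wz], ...]. A call has 1 to 5 rows; each row is the pose to reach, as a shift and turn from the pose commanded when the call began, along the tool's axes at that moment; what a row does not reach only later rows make up. A row lasts 1/10 s, in which the tool goes at most 50 mm and 8.59 degrees, less where a joint would pass 70% of its speed; a pose out of reach is approached as far as the arm can. A shift or turn number past 1, either way, is cut back to 1. A call with a gripper value outside its range is refused whole. "fingers" is the closure, from 0 (fully open) to 1 (shut), set as the call begins (left out, the last holds). The fingers move at their own pace and stop on an object; "squeeze" is the grip in N (left out, the last holds). Time passes only in rows, so rows that repeat a pose let the fingers close. It gives the time, the measured TCP pose, the force, the opening and the grip force at its end, in the units of the state.
- ctrl.get_state(): the state, without advancing time (a new reading comes with each control period).
- eyes.grab_frame(name): name is "scene" or "top" or "wrist"; returns a dict with "color" (420x560x3 uint8, red, green, blue), "mtx" (3x3 intrinsics, pixels), "rvec" (rotation vector, rad) and "tvec" (3), from world to camera coordinates, as OpenCV has them. Camera axes: x right, y down, z forward; pixel columns grow to the right and rows downward; lengths in m; the calibration is good to about 2 mm. A picture is of the moment at which its call begins. There is no depth.
- ctrl.close_job(): hands the job in; it is judged then, once.
The state is a dict: "time": time; "qpos": joint angles; "joint_vel": joint speeds; "tau": joint torques, N m; "ee_pos": TCP position; "eef_rot": TCP orientation; "contact_force": force on the tool from outside, world axes, zero at the start; "ft_torque": the same for the moment, N m; "gripper_width": opening from 0.0 (shut) to 1.0 (fully open); "grasp_force": force on a finger pad.
Only numpy, scipy, OpenCV 4.12 (cv2) and the standard library are available. Lean on these libraries where they do the work, as an engineer would, in place of code of your own. Each camera call takes 0.05 s, during which the arm holds its last target. There are 200 camera calls.

### The job

Get the dish reader ready for its next run. First lay every petri dish that is on the bench onto a pad of its own on the stage's carriage, lid up and flat, its rim flush with the pad all round. Then set the stage with the crank: wind the carriage in under the reader about half a turn past the reading mark, and come back out to the mark in the outward direction only, so that the backlash of the worn gears is taken up and the carriage pointer and the dial's zero line both stand at their marks; do not strike the reader or shift the other things on the bench.

Things in the scene. Friction and masses are not known exactly. Their poses are not given: they have to be found in the camera images.
- stage: reader stage fixed to the bench: grey base 150 mm wide, from y = -185 to +215 mm in its own axes; origin on the bench, z up. An aluminium carriage (tray 140 x 330 mm, floor 46 mm above the bench, rim 4 mm thick and 8 mm high) slides along stage y. A grey gear housing (116 x 104 mm, 40 mm high) with the handwheel is at its front (-x) near its -y end; a scale 43 mm high on its front
- reading_mark (a point): the reading mark: top of the small brass clip on the scale at the stage's front edge, 47 mm above the bench. A dark pointer on the carriage's front edge stands beside it when the carriage is at the mark
- carriage (a joint): position of the carriage along stage y, m: 0 = pointer at the reading mark; + = out (stage +y, away from the reader; it starts 70 to 95 mm out); - = in, past the mark. Stops at -45 and +110 mm. One crank turn moves it 31.4 mm (5 mm per rad): counterclockwise from above winds it out (+), clockwise in (-). It stays where left; the crank takes 2 N
- handwheel: handwheel and dial: dark disc 86 mm across on an upright axis, top 56 mm above the bench, with white ticks; a fixed index stands at its -x side (stage axes). Worn gears: after each reversal the wheel turns 0.45 rad before the carriage follows. Driven outward, carriage = 5 mm/rad x wheel angle; driven inward it stands 2.25 mm further out than that
- wheel_axis (a point): point on the handwheel's upright axis, 75 mm above the bench, at x = -140, y = -130 mm in the stage's axes
- crank_grip (a point): middle of the crank handle: upright, black, 16 mm across, turns freely on its pin, 36 mm from the wheel axis, from 58 to 94 mm above the bench; this point is 75 mm up. The dial's zero line is the long white line on the wheel that runs to the handle: wheel angle 0 = handle straight on the stage's -x side of the axis, at the fixed index
- pad_0 (a point): centre of the top face of carriage pad 0 (next to the reader): round grey pad 65 mm across that stands 2 mm above the carriage floor, top 48 mm above the bench; pads are 74 mm apart along stage y. Any dish may go on any pad
- pad_1 (a point): centre of the top face of carriage pad 1 (counted from the reader): round grey pad 65 mm across that stands 2 mm above the carriage floor, top 48 mm above the bench; pads are 74 mm apart along stage y. Any dish may go on any pad
- pad_2 (a point): centre of the top face of carriage pad 2 (counted from the reader): round grey pad 65 mm across that stands 2 mm above the carriage floor, top 48 mm above the bench; pads are 74 mm apart along stage y. Any dish may go on any pad
- pad_3 (a point): centre of the top face of carriage pad 3 (at the far end from the reader): round grey pad 65 mm across that stands 2 mm above the carriage floor, top 48 mm above the bench; pads are 74 mm apart along stage y. Any dish may go on any pad
- dish_a: petri dish with clear lid, red agar inside, 65 mm across, 16 mm high overall (the agar shows 11 mm), about 35 g; 3 or 4 such dishes are there, all alike. Origin at the centre of its underside, z up
- dish_b: petri dish with clear lid, red agar inside, 65 mm across, 16 mm high overall (the agar shows 11 mm), about 35 g; 3 or 4 such dishes are there, all alike. Origin at the centre of its underside, z up
- dish_c: petri dish with clear lid, red agar inside, 65 mm across, 16 mm high overall (the agar shows 11 mm), about 35 g; 3 or 4 such dishes are there, all alike. Origin at the centre of its underside, z up
- dish_d: petri dish with clear lid, red agar inside, 65 mm across, 16 mm high overall (the agar shows 11 mm), about 35 g; 3 or 4 such dishes are there, all alike. Origin at the centre of its underside, z up
- reader: white reader on a column behind the carriage, fixed to the stage (same origin and axes as the stage): its head, 56 mm wide, overhangs the carriage at stage y = -111 mm, from stage x = -39 to +120 mm, lens 76 mm and top 123 mm above the bench. Pad 0 is under it at the mark; at the start all pads are clear of it. Must not be struck
- reagent_bottle: white reagent bottle with black cap, 55 mm across, 118 mm high, standing on the bench; bystander. Origin at the centre of its underside
- sample_cup: white sample cup, 59 mm across, 66 mm high, standing on the bench; bystander. Origin at the centre of its underside
- timer: white lab timer, 62 x 66 x 16 mm, lying on the bench; bystander. Origin at the centre of its underside
Mind the look-alikes: they are no part of the job. Leave any green look-alike of the dish_b alone. Leave any purple look-alike of the dish_d alone.

How it is judged:
On the way, in this order (a step that is already met when the one before it is completed fails the run):
1. every petri dish lies flat on a pad of its own, centred to 4 mm ((distance between dish_a and pad_0 below 0.004 m or distance between dish_a and pad_1 below 0.004 m or distance between dish_a and pad_2 below 0.004 m or distance between dish_a and pad_3 below 0.004 m) and angle between each of dish_a, dish_b, dish_c, dish_d's own z axis and vertical below 0.05 rad and (distance between dish_b and pad_0 below 0.004 m or distance between dish_b and pad_1 below 0.004 m or distance between dish_b and pad_2 below 0.004 m or distance between dish_b and pad_3 below 0.004 m) and (distance between dish_c and pad_0 below 0.004 m or distance between dish_c and pad_1 below 0.004 m or distance between dish_c and pad_2 below 0.004 m or distance between dish_c and pad_3 below 0.004 m) and (distance between dish_d and pad_0 below 0.004 m or distance between dish_d and pad_1 below 0.004 m or distance between dish_d and pad_2 below 0.004 m or distance between dish_d and pad_3 below 0.004 m)), for 0.2 s.
2. the carriage has been wound in past the reading mark by 8 mm or more (value of joint carriage below -0.008 m), for 0.1 s.
3. the carriage is back at the mark (0.9 mm) with the dial's zero line at its index (0.14 rad), so the lash is taken up outward (value of joint carriage between -0.0009 and 0.0009 m and y of crank_grip in the frame of stage between -0.135 and -0.125 m and x of crank_grip in the frame of stage below -0.17 m), for 0.3 s.
At the end, for the whole second after the job is handed in: Each dish lies flat (0.05 rad), lid up, at rest on its own pad, centred to 4 mm; the carriage is at rest within 0.9 mm of 0 while the crank handle stands within 0.14 rad of its zero position, which holds only with the lash taken up outward; the crank is released (all of step 1 and all of step 3 and velocity of joint carriage between -0.002 and 0.002 m/s and linear speed of each of dish_a, dish_b, dish_c, dish_d below 0.01 m/s); the robot touches nothing.
It fails at once if the reader is struck by the arm or gripper (over 12 N) (contact force between any of the arm, the fingers and reader above 12 N).
It fails at once if the reagent bottle is shifted or knocked over (distance of reagent_bottle from where it was at the start of the episode above 0.02 m or angle between reagent_bottle's own z axis and vertical above 0.4 rad).
It fails at once if the sample cup is shifted or knocked over (distance of sample_cup from where it was at the start of the episode above 0.02 m or angle between sample_cup's own z axis and vertical above 0.4 rad).
It fails at once if the timer is shifted or knocked over (distance of timer from where it was at the start of the episode above 0.02 m or angle between timer's own z axis and vertical above 0.4 rad).
Of dish_a, dish_b, dish_c, dish_d only 3 to 4 are there at a start; the rules pass over those that are not, and their reading is None.
At some moment in a run one of dish_a, dish_b, dish_c, dish_d may be knocked a few centimetres aside while the robot is not near it.
Once in a run the grip may slacken for a moment while it holds something.
It also fails if it takes over 210 s, if anything falls off the work surface, if the arm or the gripper's body presses on something with over 40 N, if the wrist force passes 120 N, or if a joint passes its speed limit or range.

## Working session

There is one attempt and no reset: what is moved stays moved. The work goes in short steps, Python scripts to look and compute and a tool call to move; the robot and the scene stay as the last step left them, time stands still between calls to the robot, and variables do not carry over. Pictures are saved under pics/ and viewed, at most 14 in all, crops included, and the job is handed in when it is done.

Besides the shell and the picture viewer there is one more tool, called after "Emit:" as a command line: name --pt "numbers of a row" for each row, then --argument value for the rest. move_arm: Moves the arm, as the interface text tells. Its arguments: {"type":"object","properties":{"series":{"type":"array","items":{"type":"array","items":{"type":"number"}}},"fingers":{"type":"number"},"squeeze":{"type":"number"}},"required":["series"]}

```bash
ls; mkdir -p pics; cat > h.py <<'E'
import numpy as np, cv2
from rig import ctrl, eyes
def grab(n, save=None):
    f=eyes.grab_frame(n)
    if save: cv2.imwrite('pics/'+save+'.png', f['color'][:,:,::-1])
    return f
def ray(f,uv):
    R=cv2.Rodrigues(np.array(f['rvec'],float))[0]; t=np.array(f['tvec'],float).ravel()
    d=R.T@np.linalg.inv(f['mtx'])@np.array([uv[0],uv[1],1.]); return -R.T@t, d
def onplane(f,uv,z):
    c,d=ray(f,uv); return c+d*(z-c[2])/d[2]
def proj(f,p):
    return cv2.projectPoints(np.array(p,float).reshape(-1,3),np.array(f['rvec'],float),np.array(f['tvec'],float),np.array(f['mtx'],float),None)[0].reshape(-1,2)
def tri(obs):
    A=np.zeros((3,3));b=np.zeros(3)
    for f,uv in obs:
        c,d=ray(f,uv);d/=np.linalg.norm(d);P=np.eye(3)-np.outer(d,d);A+=P;b+=P@c
    return np.linalg.solve(A,b)
def mask(f,lo,hi):
    return cv2.inRange(cv2.cvtColor(f['color'],cv2.COLOR_RGB2HSV),np.array(lo),np.array(hi))
def red(f):
    return mask(f,(0,110,60),(9,255,255))|mask(f,(168,110,60),(180,255,255))
def blobs(m,amin=60):
    n,l,s,c=cv2.connectedComponentsWithStats(m)
    return [(c[i].round(1),s[i]) for i in range(1,n) if s[i][4]>amin]
def delta(p,yaw=None):
    "shift in tool axes, mm, from current measured pose to world p"
    s=ctrl.get_state(); return (np.array(s['eef_rot']).T@(np.array(p)-s['ee_pos'])*1000).round(1)
E
python3 - <<'E'
from h import *
s=ctrl.get_state(); print(s)
for n in('top','scene'):
    f=grab(n,n+'0'); print(n,f['mtx'],ray(f,(280,210)))
    for b in blobs(red(f)): print(b)
E
```

```text
pics
{'time': 0.0, 'qpos': array([-1.14872671,  0.31172375,  0.01399615,  1.51305323, -0.00438517,
        1.31919316, -0.02718078]), 'joint_vel': array([-1.39747536e-03, -3.61003080e-05, -5.87724956e-04, -4.71711459e-04,
        6.47634443e-05,  1.14446352e-03,  5.07930740e-04]), 'tau': array([-2.14201132e-04, -3.79903507e+01,  1.45961721e-01, -2.30599862e+01,
        1.20266157e-02,  1.33999923e-02,  1.17331808e-05]), 'ee_pos': array([0.24571982, 0.49130522, 0.25222363]), 'eef_rot': array([[-8.94415510e-01,  4.47235951e-01, -9.48550957e-04],
       [ 4.47236943e-01,  8.94412940e-01, -2.14676584e-03],
       [-1.11714612e-04, -2.34432769e-03, -9.99997246e-01]]), 'contact_force': array([-0.02877879,  0.06391376,  0.83597312]), 'ft_torque': array([-0.04259484, -0.03570717,  0.00936341]), 'grasp_force': 0.0, 'gripper_width': 1.0026710178420715}
top [[440.69546109   0.         278.06623369]
 [  0.         440.69546109 204.89733222]
 [  0.           0.           1.        ]] (array([0.32912299, 0.04596674, 1.54535072]), array([ 0.1554817 , -0.01961579, -0.98772161]))
(array([172. , 211.4]), array([165, 205,  15,  14, 168], dtype=int32))
(array([195.1, 245.9]), array([188, 241,  15,  11, 131], dtype=int32))
(array([237.4, 243.4]), array([231, 240,  14,   8,  71], dtype=int32))
(array([462.3, 389.6]), array([ 419,  355,   87,   65, 4492], dtype=int32))
scene [[474.25275659   0.         285.96644801]
 [  0.         474.25275659 212.2553491 ]
 [  0.           0.           1.        ]] (array([-0.11486957,  0.89636273,  0.75478146]), array([ 0.5571971 , -0.64855539, -0.51873711]))
(array([202.6, 308.5]), array([192, 301,  22,  16, 290], dtype=int32))
(array([265.2, 308.9]), array([254, 301,  23,  17, 303], dtype=int32))
(array([ 15.5, 409.4]), array([  9, 398,  13,  22, 217], dtype=int32))
```

```bash
python3 - <<'E'
import cv2
a=cv2.imread('pics/top0.png');cv2.imwrite('pics/top0x.png',cv2.resize(a[150:350,110:390],None,fx=2.85,fy=2.85,interpolation=2))
b=cv2.imread('pics/scene0.png');cv2.imwrite('pics/scene0x.png',cv2.resize(b,(800,600),interpolation=2))
E
```

```text
(no output)
```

View pics/top0.png

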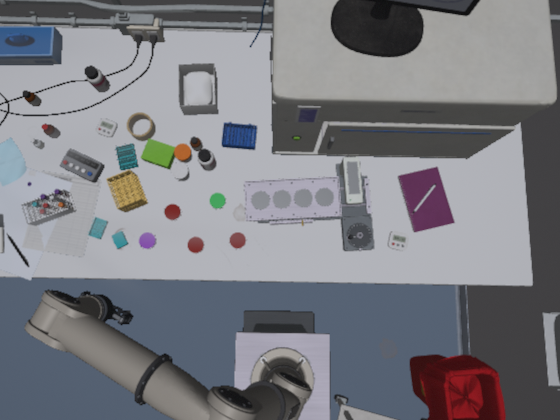

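View pics/scene0x.png

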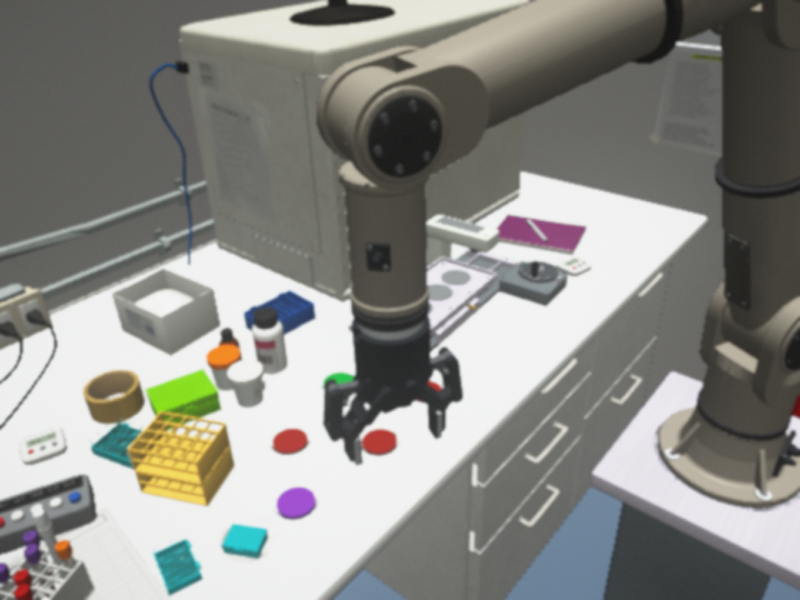

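View pics/top0x.png

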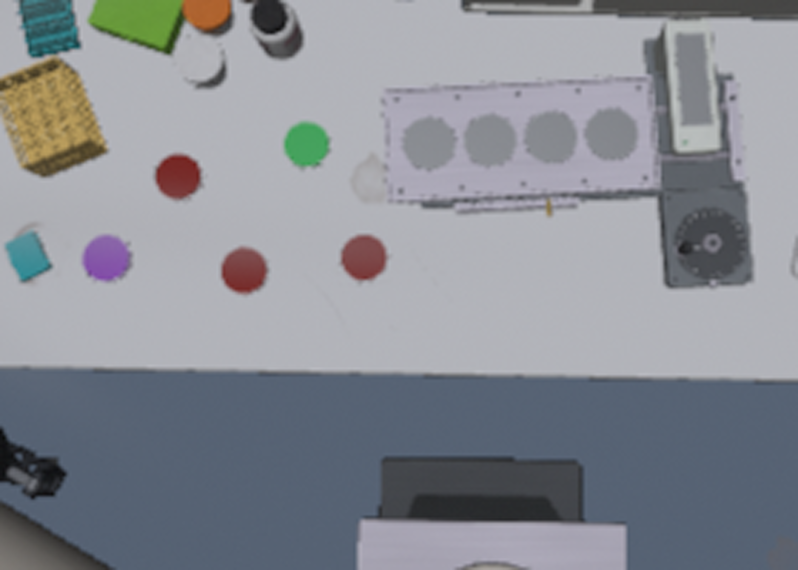

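The top view shows three red dishes, at pixels (172,211), (195,246) and (237,243). The look-alikes are a green dish (217,200), a purple dish (147,240) and a clear, empty dish (240,213); none of them has red agar, so I leave them alone. The stage has pads at about (260–324,198), the wheel is at (357,234), and its handle is at about (348,237), pointing roughly to stage +y. The bystanders are near (180,170) and (206,158), with the timer at (398,240).

```bash
python3 - <<'E'
from h import *
T=grab('top'); S=grab('scene')
for uv in [(172,211.4),(195.1,245.9),(237.4,241)]: print('dish top z11',onplane(T,uv,.011).round(4))
for uv in [(202.6,308.5),(265.2,308.9)]: print('dish scene',onplane(S,uv,.011).round(4))
big=cv2.resize(T['color'],None,fx=4,fy=4,interpolation=cv2.INTER_CUBIC)
g=cv2.GaussianBlur(cv2.cvtColor(big,cv2.COLOR_RGB2GRAY),(5,5),0)
c=cv2.HoughCircles(g[700:900,960:1380],cv2.HOUGH_GRADIENT,1.5,50,param1=60,param2=25,minRadius=30,maxRadius=48)
P=[]
for u,v,r in sorted((c[0] if c is not None else []),key=lambda k:k[0]):
    uv=((u+960+.5)/4-.5,(v+700+.5)/4-.5); p=onplane(T,uv,.048);P.append(p);print('pad',np.round(uv,1),r/4,p.round(4))
for n,uv,z in [('wheel',(359.6,234.9),.056),('grip',(350,236.6),.094),('clip',(302.7,223),.047),('green',(217.6,200.5),.011),('clear',(240,213),.01),('purple',(147,240),.01)]: print(n,onplane(T,uv,z).round(4))
E
```

```text
dish top z11 [0.5583 0.3942 0.011 ]
dish top z11 [0.439  0.3077 0.011 ]
dish top z11 [0.4587 0.1619 0.011 ]
dish scene [0.5488 0.4033 0.011 ]
dish scene [0.4359 0.317  0.011 ]
pad [324.2 196.6] 9.3375 [ 0.6149 -0.1361  0.048 ]
wheel [ 0.4832 -0.2557  0.056 ]
grip [ 0.473 -0.216  0.094]
clip [ 0.5214 -0.0623  0.047 ]
green [0.6003 0.2362 0.011 ]
clear [0.5574 0.156  0.01  ]
purple [0.4565 0.4751 0.01  ]
```

Units first: shifts go in shares of 1000 mm and turns go in shares of pi/2 rad. So -240 mm is -0.24, -192 mm is -0.192, 0.7 rad is 0.4456.

Emit:
move_arm --pt "-0.048 -0.014 0 0 0 0.0891" --pt "-0.096 -0.029 0 0 0 0.1783" --pt "-0.144 -0.043 0 0 0 0.2674" --pt "-0.192 -0.058 0 0 0 0.3565" --pt "-0.24 -0.072 0 0 0 0.4456" --fingers 0

```text
time: 0.7
ee_pos: [0.4291, 0.3189, 0.2533]
eef_rot: [[-0.391, 0.92, -0.0], [0.92, 0.391, 0.0], [0.0, 0.0, -1.0]]
contact_force: [1.5, 0.0, 0.4]
gripper_width: 0.998
grasp_force: 0.0
```

Converted, 0.4 rad is 0.2546.

Emit:
move_arm --pt "0 0 0 0 0 0.0891" --pt "0 0 0 0 0 0.1783" --pt "0 0 0 0 0 0.2546" --pt "0 0 0 0 0 0.2546" --pt "0 0 0 0 0 0.2546"

```text
time: 1.2
ee_pos: [0.4279, 0.3206, 0.2531]
eef_rot: [[-0.01, 1.0, -0.0], [1.0, 0.01, -0.0], [-0.0, -0.0, -1.0]]
contact_force: [0.0, 0.2, 0.0]
gripper_width: 1.0
grasp_force: 0.0
```

```bash
python3 - <<'E'
from h import *
s=ctrl.get_state(); print(s['time'],s['ee_pos'],s['eef_rot'],s['qpos'])
f=grab('wrist','w1'); c,d=ray(f,(280,210)); print(f['mtx'][0,0],c,d)
print('wrist blobs',blobs(red(f)))
E
```

```text
1.2 [0.42786158 0.32059172 0.25310051] [[-9.79739619e-03  9.99951962e-01 -2.90627453e-04]
 [ 9.99951958e-01  9.79730700e-03 -3.06769834e-04]
 [-3.03907731e-04 -2.93619036e-04 -9.99999911e-01]] [-0.91853056  0.28377792  0.31257935  1.5628213  -0.08915867  1.30947795
 -0.58477331]
299.9770575655568 [0.42742024 0.3968599  0.37478654] [ 0.00157127 -0.31409468 -0.94956029]
wrist blobs [(array([392.1, 112.3]), array([ 370,   89,   45,   48, 1706], dtype=int32)), (array([293.1, 183.5]), array([ 273,  163,   42,   42, 1356], dtype=int32)), (array([304. , 284.8]), array([286, 269,  37,  33, 983], dtype=int32)), (array([124.9, 400.3]), array([119, 393,  13,  17, 114], dtype=int32))]
```

View pics/w1.png

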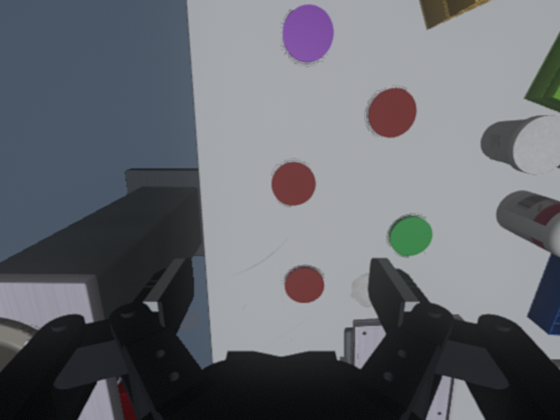

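The wrist view shows the three red dishes at (392,112), (293,183) and (304,285). Green (410,235), purple (307,33) and the clear empty dish (370,290) are the look-alikes, and the enlarged top crop already confirmed the colours. I'll take a second wrist view further along +y and over the stage to triangulate.

Converted, -135 mm is -0.135, -90 mm is -0.09.

Emit:
move_arm --pt "-0.045 0.01 0 0 0 0" --pt "-0.09 0.02 0 0 0 0" --pt "-0.135 0.03 0 0 0 0" --pt "-0.135 0.03 0 0 0 0" --pt "-0.135 0.03 0 0 0 0"

```text
time: 1.75
ee_pos: [0.4594, 0.1845, 0.2536]
eef_rot: [[-0.005, 1.0, 0.0], [1.0, 0.005, 0.001], [0.001, 0.0, -1.0]]
contact_force: [-1.2, 0.9, -0.1]
gripper_width: 1.001
grasp_force: 0.0
```

```bash
cat >> h.py <<'E'
def dishes(f,z=.0055):
    out=[]
    for c,s in blobs(red(f),400):
        m=np.uint8(cv2.connectedComponents(red(f))[1]==cv2.connectedComponents(red(f))[1][int(c[1]),int(c[0])])
        k=max(cv2.findContours(m,cv2.RETR_EXTERNAL,cv2.CHAIN_APPROX_NONE)[0],key=len)
        e=cv2.fitEllipse(k); out.append((np.array(e[0]),np.array(e[1]),onplane(f,e[0],z)))
    return out
E
python3 - <<'E'
from h import *
import pickle
s=ctrl.get_state(); print(s['ee_pos'])
f=grab('wrist','w2'); pickle.dump(f,open('w2.pkl','wb'))
T=grab('top')
for n,F in (('w',f),('t',T)):
  for z in (0.0055,.011):
    for e in dishes(F,z) if n=='w' else [(np.array(c),0,onplane(F,c,z)) for c,_ in blobs(red(F))]: print(n,z,e[0].round(1),np.round(e[1],1),e[2].round(4))
E
```

```text
[0.45938137 0.18446273 0.25360184]
w 0.0055 [267.   65.4] [46.2 51.2] [0.444  0.3104 0.0055]
w 0.0055 [282.7 190.9] [39.8 40.6] [0.4628 0.1643 0.0055]
w 0.011 [267.   65.4] [46.2 51.2] [0.4443 0.3097 0.011 ]
w 0.011 [282.7 190.9] [39.8 40.6] [0.4627 0.1657 0.011 ]
t 0.0055 [172.  211.4] 0 [0.5591 0.3955 0.0055]
t 0.0055 [239.3 241.3] 0 [0.4582 0.1557 0.0055]
t 0.0055 [462.2 389.6] 0 [-0.0226 -0.6017  0.0055]
t 0.011 [172.  211.4] 0 [0.5583 0.3942 0.011 ]
t 0.011 [239.3 241.3] 0 [0.4577 0.1553 0.011 ]
t 0.011 [462.2 389.6] 0 [-0.0213 -0.5994  0.011 ]
```

View pics/w2.png

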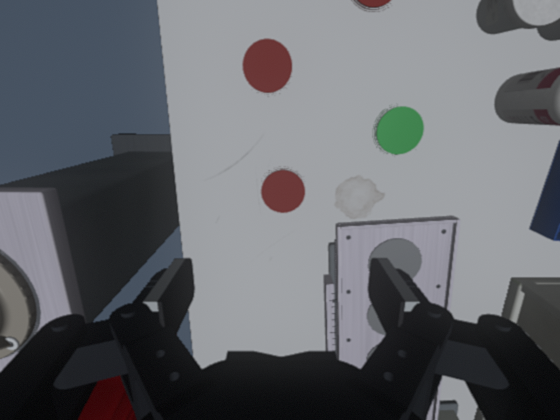

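The second wrist view shows dishes at (282,191) and (267,65), and the clear empty dish at (358,196). The pads are half hidden behind the right finger at about (395,260). I'll move over the stage to measure the pads, handle and marks.

Converted, 148 mm is 0.148, -130 mm is -0.13.

Emit:
move_arm --pt "-0.033 0.037 0 0 0 0" --pt "-0.065 0.075 0 0 0 0" --pt "-0.098 0.112 0 0 0 0" --pt "-0.13 0.148 0 0 0 0" --pt "-0.13 0.148 0 0 0 0"

```text
time: 2.35
ee_pos: [0.6112, 0.0505, 0.2515]
eef_rot: [[-0.0, 1.0, 0.001], [1.0, 0.0, -0.007], [-0.007, 0.001, -1.0]]
contact_force: [-1.2, -0.6, 0.6]
gripper_width: 1.001
grasp_force: 0.0
```

```bash
python3 - <<'E'
from h import *
import pickle
s=ctrl.get_state(); print(s['ee_pos'])
f=grab('wrist','w3'); pickle.dump(f,open('w3.pkl','wb'))
cv2.imwrite('pics/w3x.png',cv2.resize(f['color'][:,:,::-1],(800,600),interpolation=2))
E
```

```text
[0.61121082 0.05051667 0.25146401]
```

View pics/w3x.png

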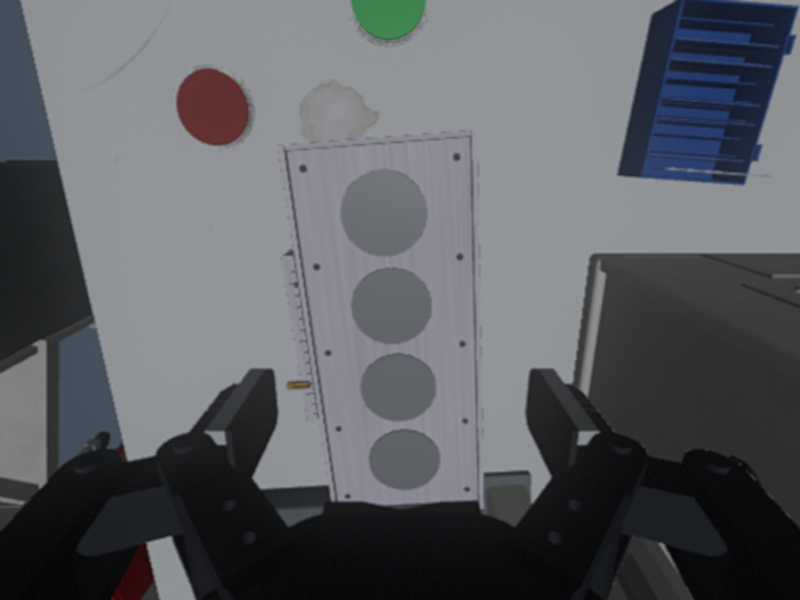

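The stage view shows all four pads, at (269,148), (274,213), (279,271) and (283,321) in full-resolution pixels, with the brass clip at (208,269).

```bash
cat >> h.py <<'E'
def pads(f,seeds,z=.048):
    g=cv2.GaussianBlur(cv2.cvtColor(f['color'],cv2.COLOR_RGB2GRAY),(3,3),0); out=[]
    for u,v in seeds:
        h=np.zeros((g.shape[0]+2,g.shape[1]+2),np.uint8)
        cv2.floodFill(g.copy(),h,(int(u),int(v)),0,12,12,4|(255<<8)|cv2.FLOODFILL_MASK_ONLY|cv2.FLOODFILL_FIXED_RANGE)
        m=cv2.morphologyEx(h[1:-1,1:-1],cv2.MORPH_OPEN,np.ones((5,5),np.uint8))
        k=cv2.convexHull(max(cv2.findContours(m,cv2.RETR_EXTERNAL,cv2.CHAIN_APPROX_NONE)[0],key=len))
        e=cv2.fitEllipse(k); out.append((np.array(e[0]),np.array(e[1]),onplane(f,e[0],z)))
    return out
E
python3 - <<'E'
from h import *
import pickle
f=pickle.load(open('w3.pkl','rb')); g=cv2.cvtColor(f['color'],cv2.COLOR_RGB2GRAY)
print('vals',g[148,269],g[148,225],g[213,274],g[321,283])
P=pads(f,[(269,148),(274,213),(279,271),(283,321)])
for e in P: print(e[0].round(1),e[1].round(1),e[2].round(4))
X=np.array([e[2] for e in P]); print(np.linalg.norm(np.diff(X,axis=0),axis=1))
d=X[0]-X[3]; print('stage y dir, yaw of stage (deg)',np.degrees(np.arctan2(-d[0],d[1])))
print('clip',onplane(f,(208,269),.047))
for z in (.0055,.011): print([e[2].round(4) for e in dishes(f,z)],[e[0] for e in dishes(f,z)])
w2=pickle.load(open('w2.pkl','rb')); print('tri',tri([(f,dishes(f)[0][0]),(w2,dishes(w2)[1][0])]))
a=pads(w2,[(397,258)])[0]; print('pad3 w2',a[0],a[2]); print('tri pad3',tri([(f,P[0][0]),(w2,a[0])]))
E
```

```text
vals 112 141 102 97
[268.3 148.7] [60.3 61.1] [0.5987 0.0871 0.048 ]
[273.7 213.6] [53.  55.6] [0.6039 0.0134 0.048 ]
[278.4 270.5] [46.9 52.1] [ 0.6092 -0.0602  0.048 ]
[282.7 321. ] [41.9 48.9] [ 0.6147 -0.1341  0.048 ]
[0.07388112 0.07374294 0.07411634]
stage y dir, yaw of stage (deg) 4.125124705275461
clip [ 0.52319771 -0.05871161  0.047     ]
[array([0.4627, 0.1644, 0.0055])] [array([148.35142517,  74.67375183])]
[array([0.4649, 0.1639, 0.011 ])] [array([148.35142517,  74.67375183])]
tri [0.46280773 0.16437796 0.00578365]
pad3 w2 [396.25427246 258.73059082] [0.60053511 0.09126011 0.048     ]
tri pad3 [0.60002304 0.08856183 0.04624698]
```

Converted, -148 mm is -0.148, 114 mm is 0.114, -0.072 rad is -0.0458.

Emit:
move_arm --pt "0.028 -0.037 0 0 0 -0.0458" --pt "0.057 -0.074 0 0 0 -0.0458" --pt "0.086 -0.111 0.02 0 0 -0.0458" --pt "0.114 -0.148 0.06 0 0 -0.0458" --pt "0.114 -0.148 0.1 0 0 -0.0458" --fingers 0.05

```text
time: 2.9
ee_pos: [0.4557, 0.1781, 0.1546]
eef_rot: [[-0.092, 0.996, 0.003], [0.996, 0.092, 0.008], [0.008, 0.003, -1.0]]
contact_force: [1.1, 0.3, -0.7]
gripper_width: 0.952
grasp_force: 0.0
```

Converted, 60 mm is 0.06, 40 mm is 0.04.

Emit:
move_arm --pt "0 0 0.04 0 0 0" --pt "0 0 0.06 0 0 0" --pt "0 0 0.06 0 0 0" --pt "0 0 0.06 0 0 0"

```text
time: 3.3
ee_pos: [0.4586, 0.1717, 0.0938]
eef_rot: [[-0.082, 0.997, 0.0], [0.997, 0.082, 0.001], [0.001, 0.0, -1.0]]
contact_force: [0.3, -0.5, -0.3]
gripper_width: 0.949
grasp_force: 0.0
```

```bash
python3 - <<'E'
from h import *
s=ctrl.get_state(); print(s['ee_pos'],s['eef_rot'])
f=grab('wrist','w4'); 
for e in dishes(f): print(e[0],e[1],e[2],delta(e[2]))
E
```

```text
[0.45863832 0.17171801 0.09382395] [[-8.23816025e-02  9.96600853e-01  1.06458713e-04]
 [ 9.96600404e-01  8.23814625e-02  9.63571983e-04]
 [ 9.51526436e-04  1.85477401e-04 -9.99999530e-01]]
[274.47341919  22.48418999] [56.66044617 94.66210175] [0.44470412 0.29963063 0.0055    ] [128.8  -4.7  89.4]
[284.25628662 227.7197876 ] [67.57000732 71.46615601] [0.46247724 0.16481456 0.0055    ] [-7.   2.  89.2]
```

View pics/w4.png

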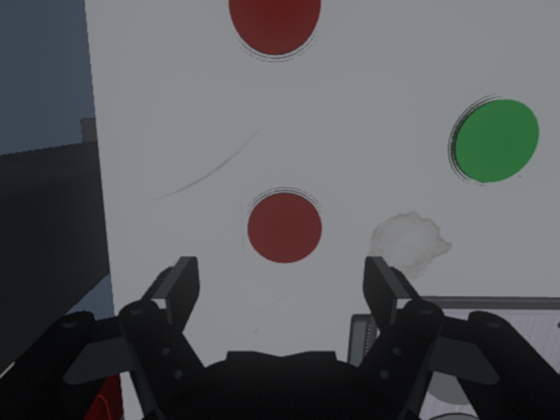

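The dish is centred between the jaws at (284,228), and the pale blot beside it is just a flat stain. Descend and grasp.

Converted, 74 mm is 0.074, 70 mm is 0.07, 0.01 rad is 0.0064.

Emit:
move_arm --pt "-0.007 0.002 0.03 0 0 0.0064" --pt "-0.007 0.002 0.055 0 0 0.0064" --pt "-0.007 0.002 0.07 0 0 0.0064" --pt "-0.007 0.002 0.074 0 0 0.0064" --pt "-0.007 0.002 0.074 0 0 0.0064"

```text
time: 3.85
ee_pos: [0.4626, 0.1637, 0.0203]
eef_rot: [[-0.07, 0.998, 0.002], [0.998, 0.07, 0.001], [0.001, 0.002, -1.0]]
contact_force: [-0.6, -0.7, 0.5]
gripper_width: 0.948
grasp_force: 0.0
```

Emit:
move_arm --pt "0 0 0 0 0 0" --pt "0 0 0 0 0 0" --pt "0 0 0 0 0 0" --pt "0 0 0 0 0 0" --pt "0 0 0 0 0 0" --fingers 0.5 --squeeze 40

```text
time: 4.35
ee_pos: [0.4631, 0.1637, 0.0212]
eef_rot: [[-0.069, 0.998, 0.003], [0.998, 0.069, 0.002], [0.002, 0.003, -1.0]]
contact_force: [-1.1, 1.0, 6.7]
gripper_width: 0.739
grasp_force: 43.2
```

```bash
python3 - <<'E'
from h import *
s=ctrl.get_state(); print(s['ee_pos'],s['gripper_width'],s['grasp_force'],s['contact_force'])
f=grab('wrist','w5'); 
for e in dishes(f): print(e[0],e[1],e[2],delta(e[2]))
E
```

```text
[0.46311976 0.1636591  0.02123497] 0.7392404067070174 43.22136104106903 [-1.09306282  0.9838365   6.73841603]
[280.61975098 264.1892395 ] [ 97.0278244  107.24014282] [0.46353053 0.16533531 0.0055    ] [ 1.6  0.5 15.7]
```

View pics/w5.png

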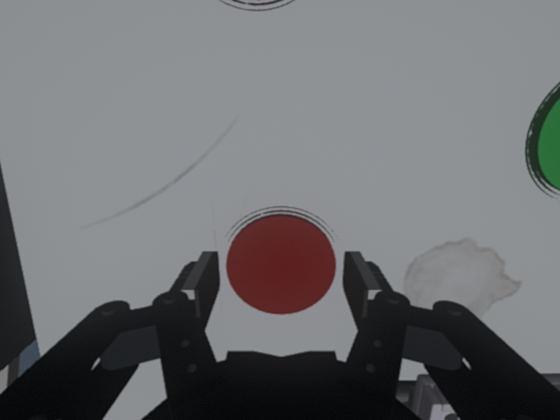

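The dish is gripped at (281,264), sitting about 1.6 mm toward tool +x. Carry it to pad 3.

Converted, 116 mm is 0.116, -110 mm is -0.11.

Emit:
move_arm --pt "0 0 -0.04 0 0 0" --pt "0 0 -0.09 0 0 0" --pt "-0.022 0.032 -0.11 0 0 0" --pt "-0.05 0.074 -0.11 0 0 0" --pt "-0.078 0.116 -0.11 0 0 0"

```text
time: 4.9
ee_pos: [0.5842, 0.0942, 0.132]
eef_rot: [[-0.072, 0.997, 0.005], [0.997, 0.072, 0.002], [0.002, 0.005, -1.0]]
contact_force: [0.6, 0.3, -0.4]
gripper_width: 0.742
grasp_force: 44.6
```

Converted, 14 mm is 0.014, -9 mm is -0.009.

Emit:
move_arm --pt "-0.009 0.014 0 0 0 0" --pt "-0.009 0.014 0 0 0 0" --pt "-0.009 0.014 0 0 0 0"

```text
time: 5.2
ee_pos: [0.596, 0.0861, 0.1294]
eef_rot: [[-0.069, 0.998, -0.001], [0.998, 0.069, 0.001], [0.001, -0.001, -1.0]]
contact_force: [-0.3, -0.0, -0.6]
gripper_width: 0.737
grasp_force: 44.6
```

```bash
python3 - <<'E'
from h import *
s=ctrl.get_state(); print(s['ee_pos'],s['eef_rot'],s['gripper_width'],s['grasp_force'],s['contact_force'])
p=np.array([.599,.0859,.070]);print(delta(p))
f=grab('wrist','w6'); z=s['ee_pos'][2]-.0157
for e in dishes(f,z): print(e[0],e[1],e[2],delta(e[2]))
E
```

```text
[0.59600144 0.08611405 0.12938601] [[-6.89637784e-02  9.97618856e-01 -7.84111644e-04]
 [ 9.97618795e-01  6.89644081e-02  8.06535333e-04]
 [ 8.58690652e-04 -7.26622790e-04 -9.99999367e-01]] 0.7374028052341461 44.61331307888031 [-0.29659814 -0.02110485 -0.55345633]
[-0.5  3.  59.4]
[280.61810303 264.09768677] [ 97.92871094 107.11696625] [0.59631918 0.08780789 0.11368601] [ 0.7  1.  15.6]
```

Converted, 56 mm is 0.056, 50 mm is 0.05.

Emit:
move_arm --pt "0 0.003 0 0 0 0" --pt "0 0.003 0.03 0 0 0" --pt "0 0.003 0.05 0 0 0" --pt "0 0.003 0.056 0 0 0" --pt "0 0.003 0.056 0 0 0"

```text
time: 5.75
ee_pos: [0.5983, 0.0868, 0.0726]
eef_rot: [[-0.07, 0.998, -0.002], [0.998, 0.07, 0.0], [0.0, -0.002, -1.0]]
contact_force: [0.4, 0.1, 0.9]
gripper_width: 0.741
grasp_force: 46.8
```

```bash
python3 - <<'E'
from h import *
s=ctrl.get_state(); print(s['ee_pos'],s['gripper_width'],s['grasp_force'],s['contact_force'],delta([.599,.0859,.0695]))
E
```

```text
[0.59830674 0.08676996 0.07255128] 0.7408950898262734 46.812270283699036 [0.37243688 0.09502594 0.93328124] [-0.9  0.6  3. ]
```

Converted, 4 mm is 0.004, 3 mm is 0.003.

Emit:
move_arm --pt "-0.001 0.001 0.001 0 0 0" --pt "-0.001 0.001 0.002 0 0 0" --pt "-0.001 0.001 0.003 0 0 0" --pt "-0.001 0.001 0.004 0 0 0" --pt "-0.001 0.001 0.004 0 0 0"

```text
time: 6.25
ee_pos: [0.6006, 0.0849, 0.0694]
eef_rot: [[-0.069, 0.998, 0.0], [0.998, 0.069, 0.0], [0.0, 0.0, -1.0]]
contact_force: [0.7, 0.3, -0.4]
gripper_width: 0.738
grasp_force: 46.8
```

Emit:
move_arm --pt "0 0 0 0 0 0" --pt "0 0 0 0 0 0" --pt "0 0 0 0 0 0" --fingers 0.05

```text
time: 6.55
ee_pos: [0.6007, 0.0849, 0.0694]
eef_rot: [[-0.069, 0.998, 0.0], [0.998, 0.069, 0.0], [0.0, 0.0, -1.0]]
contact_force: [0.5, -0.6, -0.5]
gripper_width: 0.946
grasp_force: 0.0
```

Converted, -120 mm is -0.12, -90 mm is -0.09.

Emit:
move_arm --pt "0 0 -0.04 0 0 0" --pt "0 0 -0.09 0 0 0" --pt "0.02 0 -0.12 0 0 0" --pt "0.04 0 -0.12 0 0 0" --pt "0.04 0 -0.12 0 0 0"

```text
time: 7.05
ee_pos: [0.5979, 0.1296, 0.1905]
eef_rot: [[-0.075, 0.997, 0.002], [0.997, 0.075, 0.004], [0.004, 0.002, -1.0]]
contact_force: [0.1, 1.1, 0.1]
gripper_width: 0.947
grasp_force: 0.0
```

```bash
python3 - <<'E'
from h import *
import pickle
s=ctrl.get_state(); print(s['ee_pos'])
f=grab('wrist','w7'); pickle.dump(f,open('w7.pkl','wb'))
cv2.imwrite('pics/w7x.png',cv2.resize(f['color'][:,:,::-1],(800,600),interpolation=2))
for z in (.0535,): 
  for e in dishes(f,z): print(e[0],e[1],e[2])
for n,p in [('p3',(.5987,.0871)),('p2',(.6039,.0134)),('p1',(.6092,-.0602)),('p0',(.6147,-.1341))]: print(n,proj(f,[*p,.048]))
E
```

```text
[0.59794874 0.12959567 0.19053236]
[279.55380249 245.35256958] [52.82952118 57.14168167] [0.60110758 0.08592222 0.0535    ]
p3 [[277.14363366 241.63311553]]
p2 [[276.99815269 307.57908056]]
p1 [[276.96870182 364.82654182]]
p0 [[277.09417911 415.24914401]]
```

View pics/w7x.png

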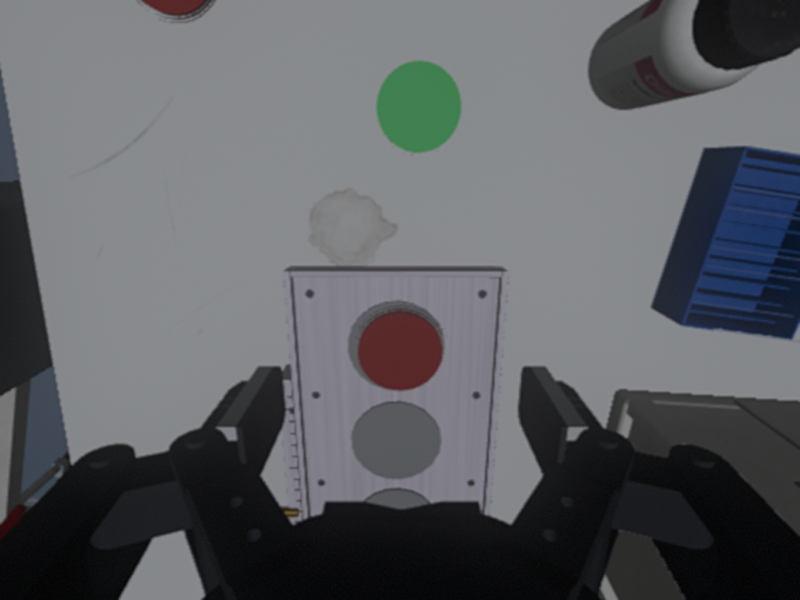

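The dish is on pad 3, at (280,245), but a grey crescent at its upper left says it sits about 2.5 mm off. I'll measure more exactly before mending it.

```bash
python3 - <<'E'
from h import *
import pickle
f=pickle.load(open('w7.pkl','rb'))
a=pads(f,[(277,308)])[0]; print('pad2',a[0],a[1],a[2])
g=cv2.cvtColor(f['color'],cv2.COLOR_RGB2GRAY)
# pad3 rim: left/top arc edge points by radial gradient from predicted centre
c=np.array([277.1,241.6]); pts=[]
for th in np.radians(np.arange(150,290,5)):
    r=np.arange(24,42,.25); uv=c+np.outer(r,[np.cos(th),np.sin(th)])
    v=cv2.remap(g,uv[:,:1].astype(np.float32),uv[:,1:].astype(np.float32),1).ravel().astype(float)
    v=cv2.GaussianBlur(v.reshape(-1,1),(1,9),0).ravel(); k=np.argmax(np.gradient(v)); pts.append(onplane(f,uv[k],.048)[:2])
pts=np.array(pts); 
from scipy.optimize import least_squares
s=least_squares(lambda p:np.hypot(*(pts-p).T)-.0325,[.599,.087],loss='soft_l1',f_scale=.0005); print('pad3',s.x,np.abs(s.fun).max())
E
```

```text
pad2 [276.91134644 307.41452026] [54.10526276 61.88892365] [0.60379647 0.01359113 0.048     ]
pad3 [0.59871284 0.0865612 ] 0.00782254245679561
```

Converted, 110 mm is 0.11, 90 mm is 0.09.

Emit:
move_arm --pt "-0.022 0 0.01 0 0 0" --pt "-0.044 0 0.05 0 0 0" --pt "-0.044 0 0.09 0 0 0" --pt "-0.044 0 0.11 0 0 0" --pt "-0.044 0 0.11 0 0 0"

```text
time: 7.6
ee_pos: [0.5965, 0.0783, 0.0742]
eef_rot: [[-0.066, 0.998, -0.011], [0.998, 0.066, -0.003], [-0.002, -0.011, -1.0]]
contact_force: [-0.5, -0.7, -0.0]
gripper_width: 0.949
grasp_force: 0.0
```

```bash
python3 - <<'E'
from h import *
f=grab('wrist')
s=ctrl.get_state(); print(s['ee_pos'],delta([.6011,.0859,.0705]))
for e in dishes(f,.0535): print(e[0],e[1],e[2])
E
```

```text
[0.59870924 0.07886768 0.07681579] [6.9 2.9 6.3]
[289.84542847 248.46205139] [ 97.07382202 105.65724182] [0.60096364 0.08660144 0.0535    ]
```

Converted, 7 mm is 0.007, 6 mm is 0.006.

Emit:
move_arm --pt "0.007 0.002 0 0 0 0" --pt "0.007 0.002 0.006 0 0 0" --pt "0.007 0.002 0.006 0 0 0" --pt "0.007 0.002 0.006 0 0 0" --pt "0.007 0.002 0.006 0 0 0"

```text
time: 8.15
ee_pos: [0.6027, 0.0879, 0.0739]
eef_rot: [[-0.069, 0.998, 0.001], [0.998, 0.069, -0.0], [-0.0, 0.001, -1.0]]
contact_force: [0.5, -0.0, -0.0]
gripper_width: 0.948
grasp_force: 0.0
```

Emit:
move_arm --pt "0 0 0 0 0 0" --pt "0 0 0 0 0 0" --pt "0 0 0 0 0 0" --pt "0 0 0 0 0 0" --pt "0 0 0 0 0 0" --fingers 0.5

```text
time: 8.65
ee_pos: [0.603, 0.0879, 0.0743]
eef_rot: [[-0.069, 0.998, 0.001], [0.998, 0.069, 0.0], [0.0, 0.001, -1.0]]
contact_force: [-0.1, 0.4, 5.5]
gripper_width: 0.734
grasp_force: 44.1
```

```bash
python3 - <<'E'
from h import *
f=grab('wrist')
s=ctrl.get_state(); print(s['time'],s['ee_pos'],s['gripper_width'],s['contact_force'])
for e in dishes(f,.0535): print(e[0],e[1],e[2],delta(e[2])); d=e[2]
R=np.array(s['eef_rot']); print('needed shift', R.T@(np.array([.5987,.0871,.0535])-d)*1000)
E
```

```text
8.7 [0.6029526  0.08795629 0.0742939 ] 0.7373872492184331 [-0.74003509 -1.1095993   5.21282465]
[280.46878052 264.42138672] [ 93.81085205 103.69957733] [0.60345968 0.08666914 0.0535    ] [-1.3  0.4 20.8]
needed shift [ 0.75806285 -4.71863207 -0.00666689]
```

Converted, -4.7 mm is -0.0047, -3 mm is -0.003.

Emit:
move_arm --pt "0 0 -0.003 0 0 0" --pt "0.0008 -0.0047 -0.003 0 0 0" --pt "0.0008 -0.0047 -0.003 0 0 0" --pt "0.0008 -0.0047 -0.003 0 0 0" --pt "0.0008 -0.0047 -0.003 0 0 0"

```text
time: 9.2
ee_pos: [0.5974, 0.0885, 0.076]
eef_rot: [[-0.069, 0.998, -0.0], [0.998, 0.069, -0.0], [-0.0, -0.0, -1.0]]
contact_force: [0.8, -0.5, 0.0]
gripper_width: 0.735
grasp_force: 43.7
```

```bash
python3 - <<'E'
from h import *
f=grab('wrist')
s=ctrl.get_state(); print(s['time'],s['ee_pos'],s['gripper_width'],s['contact_force'])
z=s['ee_pos'][2]-.0208
for e in dishes(f,z): print(e[0],e[1],e[2],delta(e[2])); d=e[2]
R=np.array(s['eef_rot']); print('needed shift', R.T@(np.array([.5987,.0871,.0535])-d)*1000)
E
```

```text
9.25 [0.59751604 0.0885249  0.07607633] 0.7337649525324229 [-0.62451295  0.10966685 -0.45713776]
[280.62930298 264.32608032] [ 93.60158539 103.89728546] [0.59794049 0.08737226 0.05527633] [-1.2  0.3 20.8]
needed shift [-0.32397297  0.73939204  1.77614069]
```

Converted, 2.5 mm is 0.0025, 2 mm is 0.002.

Emit:
move_arm --pt "-0.0003 0.0008 0.001 0 0 0" --pt "-0.0003 0.0008 0.002 0 0 0" --pt "-0.0003 0.0008 0.0025 0 0 0" --pt "-0.0003 0.0008 0.0025 0 0 0" --pt "-0.0003 0.0008 0.0025 0 0 0"

```text
time: 9.75
ee_pos: [0.5987, 0.0882, 0.0743]
eef_rot: [[-0.069, 0.998, 0.001], [0.998, 0.069, 0.0], [0.0, 0.001, -1.0]]
contact_force: [-0.0, 0.0, 4.2]
gripper_width: 0.731
grasp_force: 44.1
```

Emit:
move_arm --pt "0 0 0 0 0 0" --pt "0 0 0 0 0 0" --pt "0 0 0 0 0 0" --fingers 0.05

```text
time: 10.05
ee_pos: [0.5982, 0.0884, 0.0734]
eef_rot: [[-0.069, 0.998, -0.0], [0.998, 0.069, -0.0], [-0.0, -0.0, -1.0]]
contact_force: [-0.6, 0.1, 0.6]
gripper_width: 0.952
grasp_force: 0.0
```

Converted, -120 mm is -0.12, -90 mm is -0.09.

Emit:
move_arm --pt "0 0 -0.04 0 0 0" --pt "0 0 -0.09 0 0 0" --pt "0.02 0 -0.12 0 0 0" --pt "0.04 0 -0.12 0 0 0" --pt "0.04 0 -0.12 0 0 0"

```text
time: 10.55
ee_pos: [0.5957, 0.133, 0.1947]
eef_rot: [[-0.075, 0.997, 0.002], [0.997, 0.075, 0.004], [0.004, 0.002, -1.0]]
contact_force: [-0.2, 0.9, 0.1]
gripper_width: 0.949
grasp_force: 0.0
```

```bash
python3 - <<'E'
from h import *
f=grab('wrist'); f=grab('wrist','w8')
cv2.imwrite('pics/w8x.png',cv2.resize(f['color'][160:310,200:360,::-1],None,fx=4,fy=4,interpolation=2))
s=ctrl.get_state(); print(s['time'],s['ee_pos'])
for e in dishes(f,.0535): print(e[0],e[1],e[2])
for e in dishes(f,.0055): print(e[0],e[1],e[2])
a=pads(f,[proj(f,[.6039,.0134,.048])[0]])[0]; print('pad2',a[0],a[2])
E
```

```text
10.65 [0.5949184  0.12792184 0.19271994]
[281.4803772  243.88386536] [52.24345016 56.65896606] [0.59954471 0.08627526 0.0535    ]
[281.4803772  243.88386536] [52.24345016 56.65896606] [0.60130291 0.06429742 0.0055    ]
pad2 [280.41564941 305.70736694] [0.60386054 0.01364295 0.048     ]
```

View pics/w8x.png

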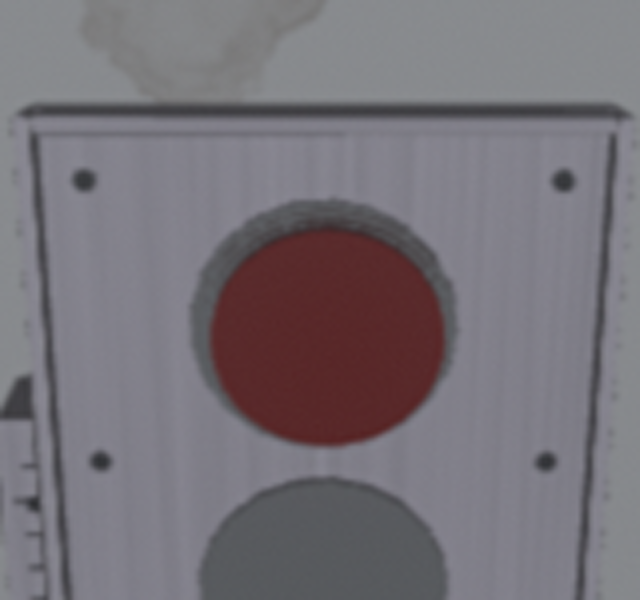

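Pad 3's dish now sits about 1 mm from centre: agar centre (281.5,243.9) with an even grey ring on the left and right. Next is the dish near (0.444, 0.310).

Converted, 192 mm is 0.192, 154 mm is 0.154.

Emit:
move_arm --pt "0.038 -0.027 0 0 0 0" --pt "0.077 -0.055 0 0 0 0" --pt "0.115 -0.082 0 0 0 0" --pt "0.154 -0.11 0 0 0 0" --pt "0.192 -0.137 0 0 0 0"

```text
time: 11.15
ee_pos: [0.4446, 0.3091, 0.1924]
eef_rot: [[-0.066, 0.998, -0.002], [0.998, 0.066, -0.003], [-0.003, -0.002, -1.0]]
contact_force: [0.3, 0.6, -0.5]
gripper_width: 0.952
grasp_force: 0.0
```

Converted, 90 mm is 0.09, 40 mm is 0.04.

Emit:
move_arm --pt "0 0 0.04 0 0 0" --pt "0 0 0.09 0 0 0" --pt "0 0 0.09 0 0 0" --pt "0 0 0.09 0 0 0" --pt "0 0 0.09 0 0 0"

```text
time: 11.65
ee_pos: [0.448, 0.3099, 0.1058]
eef_rot: [[-0.067, 0.998, 0.004], [0.998, 0.067, 0.002], [0.001, 0.004, -1.0]]
contact_force: [1.3, 0.6, 0.9]
gripper_width: 0.951
grasp_force: 0.0
```

```bash
python3 - <<'E'
from h import *
f=grab('wrist','w9')
s=ctrl.get_state(); print(s['time'],s['ee_pos'],s['eef_rot'][0])
for e in dishes(f): print(e[0],e[1],e[2],delta(e[2]))
E
```

```text
11.7 [0.44818215 0.31041861 0.10629172] [-0.06731682  0.99772255  0.00426127]
[444.09179688 105.79756927] [73.00823975 86.42385101] [0.55849431 0.39770061 0.0055    ] [ 79.4 115.5 101.5]
[274.23318481 212.45472717] [65.93148804 68.40410614] [0.44385035 0.31057436 0.0055    ] [  0.2  -4.8 100.8]
```

Converted, 80 mm is 0.08, -4.5 mm is -0.0045.

Emit:
move_arm --pt "0 -0.0045 0.04 0 0 0" --pt "0 -0.0045 0.07 0 0 0" --pt "0 -0.0045 0.08 0 0 0" --pt "0 -0.0045 0.08 0 0 0" --pt "0 -0.0045 0.08 0 0 0"

```text
time: 12.2
ee_pos: [0.4431, 0.3108, 0.0258]
eef_rot: [[-0.069, 0.998, 0.003], [0.998, 0.069, 0.002], [0.002, 0.003, -1.0]]
contact_force: [0.5, 0.5, -0.0]
gripper_width: 0.951
grasp_force: 0.0
```

Emit:
move_arm --pt "0 0 0 0 0 0" --pt "0 0 0 0 0 0" --pt "0 0 0 0 0 0" --pt "0 0 0 0 0 0" --pt "0 0 0 0 0 0" --fingers 0.5

```text
time: 12.7
ee_pos: [0.443, 0.311, 0.0263]
eef_rot: [[-0.069, 0.998, 0.004], [0.998, 0.069, 0.003], [0.003, 0.004, -1.0]]
contact_force: [-1.0, -0.7, 6.0]
gripper_width: 0.733
grasp_force: 42.2
```

```bash
python3 - <<'E'
from h import *
f=grab('wrist')
s=ctrl.get_state(); print(s['time'],s['ee_pos'],s['gripper_width'],s['contact_force'])
for e in dishes(f): print(e[0],e[1],e[2],delta(e[2]))
t=np.array([.6039,.0134,.16]); print('to pad2',delta(t))
E
```

```text
12.75 [0.44303191 0.31097657 0.02637042] 0.7350423935827436 [-1.00277828 -0.45104153  6.47843824]
[526.88433838 110.02941132] [ 78.24723816 136.06924438] [0.55017227 0.39548202 0.0055    ] [ 76.9 112.6  21.5]
[280.52236938 262.20578003] [ 94.33219147 103.3997879 ] [0.4435241  0.31103259 0.0055    ] [-0.   0.4 20.9]
to pad2 [-307.6  140.5 -133.9]
```

Converted, -132 mm is -0.132, -100 mm is -0.1.

Emit:
move_arm --pt "0 0 -0.05 0 0 0" --pt "0 0 -0.1 0 0 0" --pt "-0.044 0.02 -0.105 0 0 0" --pt "-0.088 0.04 -0.105 0 0 0" --pt "-0.132 0.06 -0.105 0 0 0"

```text
time: 13.25
ee_pos: [0.5118, 0.1818, 0.1311]
eef_rot: [[-0.071, 0.997, 0.004], [0.997, 0.071, 0.002], [0.002, 0.004, -1.0]]
contact_force: [0.6, 0.8, -0.2]
gripper_width: 0.737
grasp_force: 44.3
```

Converted, -175 mm is -0.175, -132 mm is -0.132.

Emit:
move_arm --pt "-0.044 0.02 0 0 0 0" --pt "-0.088 0.04 0 0 0 0" --pt "-0.132 0.06 0 0 0 0" --pt "-0.175 0.08 0 0 0 0" --pt "-0.175 0.08 0 0 0 0"

```text
time: 13.75
ee_pos: [0.6051, 0.0017, 0.1308]
eef_rot: [[-0.056, 0.998, 0.006], [0.998, 0.056, -0.009], [-0.009, 0.005, -1.0]]
contact_force: [-0.6, -1.2, -0.0]
gripper_width: 0.737
grasp_force: 44.3
```

Converted, 42 mm is 0.042, 25 mm is 0.025.

Emit:
move_arm --pt "0 0 0.025 0 0 0" --pt "0 0 0.042 0 0 0" --pt "0 0 0.042 0 0 0" --pt "0 0 0.042 0 0 0" --pt "0 0 0.042 0 0 0"

```text
time: 14.25
ee_pos: [0.6033, 0.0135, 0.0885]
eef_rot: [[-0.069, 0.998, 0.003], [0.998, 0.069, 0.0], [-0.0, 0.003, -1.0]]
contact_force: [0.2, 0.4, -0.4]
gripper_width: 0.738
grasp_force: 44.3
```

```bash
cat >> h.py <<'E'
def held(pad,off=.0208,zb=.0263):
    f=grab('wrist'); s=ctrl.get_state(); z=s['ee_pos'][2]-off
    print(s['time'],s['ee_pos'],s['gripper_width'],s['contact_force'])
    e=max(dishes(f,z),key=lambda e:e[1][0]*(abs(e[0][0]-280)<40)); print(e[0],e[2],delta(e[2]))
    R=np.array(s['eef_rot']); print('shift',(R.T@(np.array([*pad,.048+zb-off])-e[2])*1000).round(1))
E
python3 - <<'E'
from h import *
held((.6039,.0134))
E
```

```text
14.3 [0.60326828 0.01345401 0.08850776] 0.7302729407160169 [-0.62311153  0.12085648 -0.1997642 ]
[281.72000122 116.04711914] [0.59910421 0.0875091  0.06770776] [74.2  0.9 20.8]
shift [-74.3  -0.4  14.2]
```

```bash
sed -i 's/e=max(dishes(f,z).*$/e=min(dishes(f,z),key=lambda e:np.hypot(*(e[0]-[280,262]))); print(e[0],e[2],delta(e[2]))/' h.py
python3 - <<'E'
from h import *
held((.6039,.0134))
f=grab('wrist'); print([e[2] for e in dishes(f,.0535)])
E
```

```text
14.35 [0.6031549  0.01342847 0.08834343] 0.7308471545845797 [-0.17768466  0.07422169 -0.50037635]
[280.46014404 261.8581543 ] [0.60370327 0.01359961 0.06754343] [ 0.1  0.5 20.8]
shift [-0.2  0.1 14. ]
[array([0.59922664, 0.08731325, 0.0535    ]), array([0.60411933, 0.00621544, 0.0535    ])]
```

Converted, 13.5 mm is 0.0135, 11 mm is 0.011.

Emit:
move_arm --pt "0 0 0.007 0 0 0" --pt "0 0 0.011 0 0 0" --pt "0 0 0.0135 0 0 0" --pt "0 0 0.0135 0 0 0" --pt "0 0 0.0135 0 0 0"

```text
time: 14.9
ee_pos: [0.6019, 0.0134, 0.0745]
eef_rot: [[-0.069, 0.998, -0.001], [0.998, 0.069, 0.001], [0.001, -0.0, -1.0]]
contact_force: [-4.2, -0.2, 8.0]
gripper_width: 0.735
grasp_force: 45.2
```

```bash
python3 - <<'E'
from h import *
held((.6039,.0134))
E
```

```text
14.95 [0.60184463 0.01341275 0.07448339] 0.736553991167442 [-4.65273922 -0.25986056  8.73523887]
[280.46740723 261.90911865] [0.60219189 0.01362637 0.05368339] [ 0.2  0.4 20.8]
shift [-0.3  1.7  0.2]
```

Converted, -3 mm is -0.003, 0.5 mm is 0.0005.

Emit:
move_arm --pt "0 0 -0.003 0 0 0" --pt "0 0.0005 -0.003 0 0 0" --pt "0 0.0005 -0.003 0 0 0" --pt "0 0.0005 -0.003 0 0 0"

```text
time: 15.35
ee_pos: [0.6024, 0.0134, 0.0758]
eef_rot: [[-0.069, 0.998, -0.001], [0.998, 0.069, -0.0], [-0.0, -0.001, -1.0]]
contact_force: [-0.3, -0.2, -0.1]
gripper_width: 0.733
grasp_force: 44.3
```

```bash
python3 - <<'E'
from h import *
held((.6039,.0134))
E
```

```text
15.4 [0.60239299 0.0133745  0.07584284] 0.7352041384453378 [-0.05709468  0.25545605 -1.37900678]
[280.50158691 261.83486938] [0.60276081 0.01365119 0.05504284] [ 0.3  0.4 20.8]
shift [-0.3  1.1  1.5]
```

Converted, 1.6 mm is 0.0016, 1.1 mm is 0.0011.

Emit:
move_arm --pt "-0.0003 0.0011 0 0 0 0" --pt "-0.0003 0.0011 0.001 0 0 0" --pt "-0.0003 0.0011 0.0016 0 0 0" --pt "-0.0003 0.0011 0.0016 0 0 0" --pt "-0.0003 0.0011 0.0016 0 0 0"

```text
time: 15.9
ee_pos: [0.6037, 0.0131, 0.0747]
eef_rot: [[-0.069, 0.998, -0.0], [0.998, 0.069, 0.0], [0.0, -0.0, -1.0]]
contact_force: [-0.7, -0.8, -0.8]
gripper_width: 0.733
grasp_force: 44.3
```

Emit:
move_arm --pt "0 0 0 0 0 0" --pt "0 0 0 0 0 0" --pt "0 0 0 0 0 0" --fingers 0.05

```text
time: 16.2
ee_pos: [0.6038, 0.0131, 0.0748]
eef_rot: [[-0.069, 0.998, 0.0], [0.998, 0.069, 0.0], [0.0, 0.0, -1.0]]
contact_force: [-0.1, 0.3, -0.4]
gripper_width: 0.95
grasp_force: 0.0
```

Converted, -120 mm is -0.12, -90 mm is -0.09.

Emit:
move_arm --pt "0 0 -0.04 0 0 0" --pt "0 0 -0.09 0 0 0" --pt "0.04 0 -0.12 0 0 0" --pt "0.08 0 -0.12 0 0 0" --pt "0.08 0 -0.12 0 0 0"

```text
time: 16.7
ee_pos: [0.5981, 0.1031, 0.1959]
eef_rot: [[-0.081, 0.997, 0.002], [0.997, 0.081, 0.008], [0.008, 0.003, -1.0]]
contact_force: [-1.0, 1.4, -0.5]
gripper_width: 0.95
grasp_force: 0.0
```

```bash
python3 - <<'E'
from h import *
f=grab('wrist'); f=grab('wrist','w10')
s=ctrl.get_state(); print(s['time'],s['ee_pos'])
for e in dishes(f,.0535): print(e[0],e[1],e[2])
T=grab('top'); print([onplane(T,c,.0055).round(3) for c,_ in blobs(red(T))])
print(delta([.559,.396,.19]))
E
```

```text
16.8 [0.59781884 0.09500135 0.19455104]
[280.82333374 212.16091919] [55.81352234 57.98800278] [0.59952713 0.0863017  0.0535    ]
[279.90774536 282.2678833 ] [48.23682785 54.19438553] [0.60437768 0.01270022 0.0535    ]
[array([0.613, 0.01 , 0.006]), array([0.559, 0.395, 0.006]), array([-0.023, -0.602,  0.006])]
[305.3 -17.7   4.1]
```

Emit:
move_arm --pt "0.049 -0.003 0 0 0 0" --pt "0.098 -0.006 0 0 0 0" --pt "0.147 -0.009 0 0 0 0" --pt "0.196 -0.012 0 0 0 0" --pt "0.245 -0.015 0 0 0 0"

```text
time: 17.35
ee_pos: [0.5669, 0.3356, 0.1943]
eef_rot: [[-0.065, 0.998, 0.0], [0.998, 0.065, -0.002], [-0.002, 0.0, -1.0]]
contact_force: [1.6, 0.7, 0.3]
gripper_width: 0.951
grasp_force: 0.0
```

Converted, 80 mm is 0.08, 58 mm is 0.058.

Emit:
move_arm --pt "0.049 -0.003 0 0 0 0" --pt "0.058 -0.003 0.04 0 0 0" --pt "0.058 -0.003 0.08 0 0 0" --pt "0.058 -0.003 0.08 0 0 0" --pt "0.058 -0.003 0.08 0 0 0"

```text
time: 17.85
ee_pos: [0.5602, 0.3914, 0.1142]
eef_rot: [[-0.066, 0.998, -0.001], [0.998, 0.066, -0.003], [-0.003, -0.001, -1.0]]
contact_force: [0.7, -0.3, 0.7]
gripper_width: 0.948
grasp_force: 0.0
```

```bash
python3 - <<'E'
from h import *
f=grab('wrist'); f=grab('wrist','w11')
s=ctrl.get_state(); print(s['time'],s['ee_pos'],s['eef_rot'][0],s['qpos'])
for e in dishes(f): print(e[0],e[1],e[2],delta(e[2]))
E
```

```text
17.95 [0.56193687 0.39301802 0.11754114] [-0.06643111  0.99778095  0.00448115] [-0.84319857  0.69606909  0.35754032  1.29101887 -0.24282523  1.19200807
 -0.40724371]
[276.17581177 203.19596863] [63.80613327 65.9105072 ] [0.55831591 0.39723945 0.0055    ] [  4.3  -3.8 112. ]
```

View pics/w11.png

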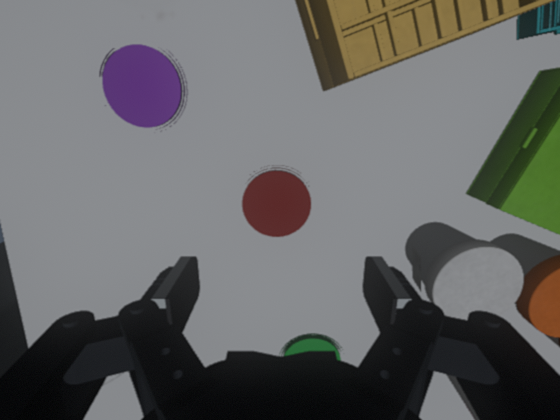

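The view shows the red dish at (276,203), purple at (143,85), and the cup at (478,280) about 30 mm clear of the right finger. Descend and grasp.

Converted, 90 mm is 0.09, 75 mm is 0.075.

Emit:
move_arm --pt "0.004 -0.0036 0.04 0 0 0" --pt "0.004 -0.0036 0.075 0 0 0" --pt "0.004 -0.0036 0.09 0 0 0" --pt "0.004 -0.0036 0.09 0 0 0" --pt "0.004 -0.0036 0.09 0 0 0"

```text
time: 18.45
ee_pos: [0.5574, 0.3981, 0.0271]
eef_rot: [[-0.068, 0.998, 0.004], [0.998, 0.068, 0.002], [0.002, 0.004, -1.0]]
contact_force: [0.0, 0.3, 0.7]
gripper_width: 0.949
grasp_force: 0.0
```

```bash
python3 - <<'E'
from h import *
f=grab('wrist')
s=ctrl.get_state(); print(s['time'],s['ee_pos'],s['eef_rot'][0],s['contact_force'])
for e in dishes(f): print(e[0],e[1],e[2],delta(e[2]))
E
```

```text
18.5 [0.55779449 0.39844199 0.02775197] [-0.06849879  0.99764032  0.00465872] [-0.27132891 -0.10809029 -0.00453975]
[280.95483398 262.37316895] [ 93.42328644 102.60153961] [0.55819878 0.39763143 0.0055    ] [-0.9  0.2 22.3]
```

Converted, 1.5 mm is 0.0015.

Emit:
move_arm --pt "0 0 0.0015 0 0 0" --pt "0 0 0.0015 0 0 0" --pt "0 0 0.0015 0 0 0" --pt "0 0 0.0015 0 0 0" --pt "0 0 0.0015 0 0 0" --fingers 0.5

```text
time: 19.0
ee_pos: [0.5574, 0.3986, 0.026]
eef_rot: [[-0.069, 0.998, 0.004], [0.998, 0.069, 0.003], [0.002, 0.004, -1.0]]
contact_force: [0.2, -0.9, 6.7]
gripper_width: 0.736
grasp_force: 43.3
```

Converted, -140 mm is -0.14, -105 mm is -0.105.

Emit:
move_arm --pt "0 0 -0.05 0 0 0" --pt "0 0 -0.1 0 0 0" --pt "-0.045 0.002 -0.105 0 0 0" --pt "-0.092 0.004 -0.105 0 0 0" --pt "-0.14 0.006 -0.105 0 0 0"

```text
time: 19.5
ee_pos: [0.5715, 0.2577, 0.1296]
eef_rot: [[-0.071, 0.997, 0.002], [0.997, 0.071, 0.001], [0.001, 0.002, -1.0]]
contact_force: [1.2, -1.1, -0.6]
gripper_width: 0.734
grasp_force: 44.2
```

Converted, -240 mm is -0.24, -192 mm is -0.192.

Emit:
move_arm --pt "-0.048 0.002 0 0 0 0" --pt "-0.096 0.004 0 0 0 0" --pt "-0.144 0.006 0 0 0 0" --pt "-0.192 0.008 0 0 0 0" --pt "-0.24 0.01 0 0 0 0"

```text
time: 20.0
ee_pos: [0.5978, 0.018, 0.1289]
eef_rot: [[-0.069, 0.998, 0.001], [0.998, 0.069, 0.0], [0.0, 0.001, -1.0]]
contact_force: [0.6, -0.6, -1.2]
gripper_width: 0.736
grasp_force: 44.2
```

Converted, -80 mm is -0.08, -40 mm is -0.04.

Emit:
move_arm --pt "-0.04 0.002 0 0 0 0" --pt "-0.08 0.003 0 0 0 0" --pt "-0.08 0.003 0.03 0 0 0" --pt "-0.08 0.003 0.03 0 0 0" --pt "-0.08 0.003 0.03 0 0 0"

```text
time: 20.5
ee_pos: [0.6057, -0.0584, 0.0979]
eef_rot: [[-0.07, 0.998, -0.002], [0.998, 0.07, 0.002], [0.002, -0.002, -1.0]]
contact_force: [0.4, 0.4, 0.0]
gripper_width: 0.732
grasp_force: 44.2
```

```bash
python3 - <<'E'
from h import *
f=grab('wrist'); print([(e[0].round(),e[2].round(4)) for e in dishes(f,.0535)])
held((.6092,-.0602))
E
```

```text
[(array([288.,  11.]), array([0.6008, 0.0644, 0.0535])), (array([286., 120.]), array([0.6041, 0.0135, 0.0535])), (array([281., 264.]), array([ 0.6071, -0.0721,  0.0535]))]
20.6 [ 0.60709158 -0.05792668  0.09928637] 0.7340551005524116 [ 0.77150871 -0.05022136 -0.64917327]
[280.64611816 263.99856567] [ 0.60717664 -0.05872261  0.07848637] [-0.8 -0.  20.8]
shift [-1.6  1.9 25. ]
```

Converted, 21 mm is 0.021, 16 mm is 0.016.

Emit:
move_arm --pt "-0.0015 0.002 0.008 0 0 0" --pt "-0.0015 0.002 0.016 0 0 0" --pt "-0.0015 0.002 0.021 0 0 0" --pt "-0.0015 0.002 0.021 0 0 0" --pt "-0.0015 0.002 0.021 0 0 0"

```text
time: 21.1
ee_pos: [0.6081, -0.0612, 0.0769]
eef_rot: [[-0.069, 0.998, -0.001], [0.998, 0.069, -0.0], [0.0, -0.001, -1.0]]
contact_force: [0.0, -0.0, -0.1]
gripper_width: 0.738
grasp_force: 44.2
```

```bash
python3 - <<'E'
from h import *
held((.6092,-.0602))
E
```

```text
21.15 [ 0.60835092 -0.06129407  0.07722963] 0.7314364673818827 [-0.11628432  0.53517402 -0.0013454 ]
[280.66513062 263.90222168] [ 0.60863277 -0.06194294  0.05642963] [-0.7  0.2 20.8]
shift [1.7 0.7 2.9]
```

Converted, 2.6 mm is 0.0026, 2 mm is 0.002.

Emit:
move_arm --pt "0.0016 0.0007 0 0 0 0" --pt "0.0016 0.0007 0.001 0 0 0" --pt "0.0016 0.0007 0.002 0 0 0" --pt "0.0016 0.0007 0.0026 0 0 0" --pt "0.0016 0.0007 0.0026 0 0 0"

```text
time: 21.65
ee_pos: [0.6087, -0.0596, 0.0745]
eef_rot: [[-0.069, 0.998, -0.0], [0.998, 0.069, 0.0], [0.0, -0.0, -1.0]]
contact_force: [-0.4, 0.1, -0.7]
gripper_width: 0.733
grasp_force: 44.2
```

```bash
python3 - <<'E'
from h import *
held((.6092,-.0602))
E
```

```text
21.7 [ 0.60881776 -0.05962646  0.07455674] 0.7321581624646816 [1.05303473 0.06259621 0.09444778]
[280.61038208 263.92578125] [ 0.60926906 -0.0605267   0.05375674] [-0.9  0.4 20.8]
shift [ 0.3 -0.   0.3]
```

Emit:
move_arm --pt "0 0 0 0 0 0" --pt "0 0 0 0 0 0" --pt "0 0 0 0 0 0" --fingers 0.05

```text
time: 22.0
ee_pos: [0.609, -0.0596, 0.0748]
eef_rot: [[-0.069, 0.998, 0.0], [0.998, 0.069, 0.0], [-0.0, 0.0, -1.0]]
contact_force: [-0.5, -0.5, -0.4]
gripper_width: 0.951
grasp_force: 0.0
```

Converted, -175 mm is -0.175, -140 mm is -0.14.

Emit:
move_arm --pt "0 0 -0.04 0 0 0" --pt "0 0 -0.09 0 0 0" --pt "0 0 -0.14 0 0 0" --pt "0 0 -0.175 0 0 0" --pt "0 0 -0.175 0 0 0"

```text
time: 22.5
ee_pos: [0.6123, -0.0607, 0.2569]
eef_rot: [[-0.069, 0.998, 0.014], [0.998, 0.069, -0.001], [-0.002, 0.014, -1.0]]
contact_force: [1.0, -0.1, 0.5]
gripper_width: 0.952
grasp_force: 0.0
```

Converted, -135 mm is -0.135, -130 mm is -0.13.

Emit:
move_arm --pt "-0.033 -0.034 0 0 0 0" --pt "-0.066 -0.068 0 0 0 0" --pt "-0.099 -0.102 0 0 0 0" --pt "-0.13 -0.135 0 0 0 0" --pt "-0.13 -0.135 0 0 0 0"

```text
time: 23.0
ee_pos: [0.4771, -0.2062, 0.2499]
eef_rot: [[-0.055, 0.998, -0.003], [0.998, 0.055, -0.003], [-0.003, -0.003, -1.0]]
contact_force: [-0.8, -1.6, -0.1]
gripper_width: 0.947
grasp_force: 0.0
```

```bash
python3 - <<'E'
from h import *
import pickle
f=grab('wrist'); f=grab('wrist','w12'); pickle.dump(f,open('w12.pkl','wb'))
cv2.imwrite('pics/w12x.png',cv2.resize(f['color'][:,:,::-1],(800,600),interpolation=2))
s=ctrl.get_state(); print(s['time'],s['ee_pos'])
T=grab('top'); print([(c,onplane(T,c,.0535).round(4)) for c,_ in blobs(red(T))])
for e in dishes(f,.0535): print(e[0],e[1],e[2])
print(proj(f,[[.4832,-.2557,.056],[.4832,-.2557,.094]]))
E
```

```text
23.1 [ 0.48221008 -0.19953309  0.24947085]
[(array([281.6, 198.4]), array([0.6045, 0.0115, 0.0535])), (array([303. , 197.3]), array([ 0.6098, -0.0622,  0.0535])), (array([260.2, 199.3]), array([0.5999, 0.085 , 0.0535])), (array([462.3, 389.6]), array([-0.0116, -0.5818,  0.0535]))]
[424.5050354   48.60855103] [54.683918   65.70024872] [ 0.60968947 -0.06076672  0.0535    ]
[ 56.29152679 311.5447998 ] [ 85.04319763 132.12617493] [ 0.21124396 -0.38152281  0.0535    ]
[[279.98255399 231.20396217]
 [279.90844927 245.55445915]]
```

View pics/w12x.png

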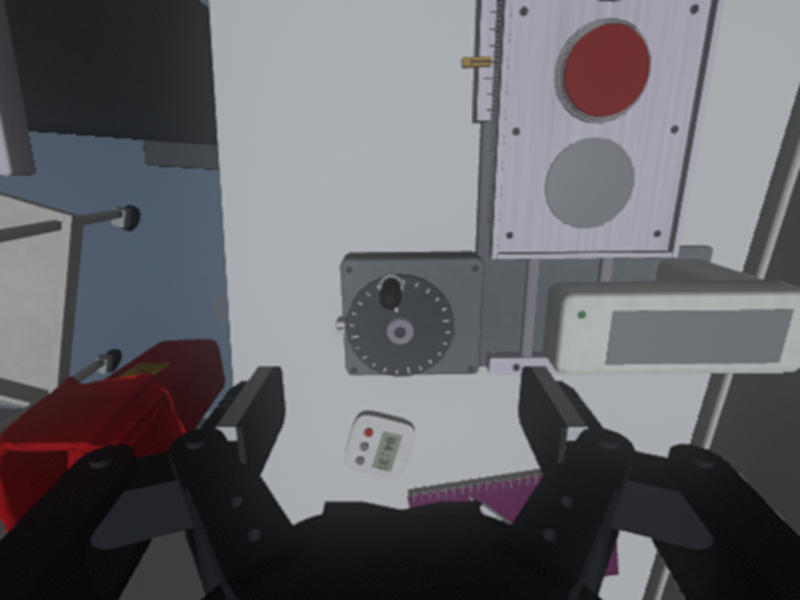

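The dial view in full-resolution pixels: hub at (280,232), handle about (273,205), clip (333,43), reader head at right (473,228), timer (266,311). Pad 0's grey disc is at (413,128). All three dishes lie within about 1 mm of their pad centres.

```bash
python3 - <<'E'
from h import *
import pickle
f=pickle.load(open('w12.pkl','rb'))
m=cv2.inRange(cv2.cvtColor(f['color'],cv2.COLOR_RGB2GRAY),0,28); m[:185]=0;m[225:]=0;m[:,:262]=0;m[:,290:]=0
for b in blobs(m,20): print('handle',b); hb=b
p0=pads(f,[(413,128)])[0][2]; print('pad0',p0)
a=np.arctan2(-( .5987-.6147),(.0871+.1341)); a=np.arctan(-( .5987-.6147)/(.0871+.1341)); print('yaw',a)
R=np.array([[np.cos(a),-np.sin(a)],[np.sin(a),np.cos(a)]])
W=onplane(f,(280,232.4),.056)[:2]; O=W-R@[-.140,-.130]; print('wheel',W,'origin',O,'pads stage',[(R.T@(np.array(p)-O)).round(4) for p in [(.5987,.0871),(.6039,.0134),(.6092,-.0602),p0[:2]]])
print('clip stage',R.T@(onplane(f,(333,43.5),.047)[:2]-O))
for z in(.070,.076,.08): 
    h=onplane(f,hb[0],z)[:2]; d=R.T@(h-W); print(z,h,d,np.hypot(*d),'theta',np.arctan2(-d[1],-d[0]))
E
```

```text
pad0 [ 0.61436083 -0.13417256  0.048     ]
yaw 0.07220697623633783
wheel [ 0.48330811 -0.2571566 ] origin [ 0.61356455 -0.11739516] pads stage [array([-1.00e-04,  2.05e-01]), array([-0.0002,  0.1312]), array([-0.0002,  0.0574]), array([-0.0004, -0.0168])]
clip stage [-0.08634301  0.06332047]Traceback (most recent call last):
  File "<stdin>", line 12, in <module>
NameError: name 'hb' is not defined
```

```bash
python3 - <<'E'
from h import *
import pickle
f=pickle.load(open('w12.pkl','rb')); w3=pickle.load(open('w3.pkl','rb'))
a=.0722;R=np.array([[np.cos(a),-np.sin(a)],[np.sin(a),np.cos(a)]]); W=np.array([.4833,-.2572])
print('pointer-clip',R.T@(onplane(w3,(203,177),.047)-onplane(w3,(208,269),.047))[:2])
g=cv2.cvtColor(f['color'],cv2.COLOR_RGB2GRAY); print(g[192:222:2,264:284:2])
cv2.imwrite('pics/h.png',np.hstack([cv2.resize(f['color'][175:265,235:325,::-1],(400,400),interpolation=2),cv2.resize(w3['color'][155:285,150:280,::-1],(400,400),interpolation=2)]))
E
```

```text
pointer-clip [0.01108401 0.11414519]
[[ 98  97  94  99 112 112 101  67  63  68]
 [ 94  76 108 115  86  83  96 114  85  67]
 [ 67  98 101  52  40  40  43  84 109 115]
 [ 78 113  61  40  42  41  41  40  97 118]
 [134 114  49  41  41  41  42  37  90  96]
 [ 94  85  41  42  41  41  41  38  81  90]
 [ 72  52  43  44  46  44  43  39  48  73]
 [ 70  47  44  44  46  44  44  41  46  69]
 [ 70  47  46  49  52  51  45  42  44  68]
 [ 70  47  45  48  50  49  46  41  53  67]
 [ 70  59  45  48  49  49  46  43  61  67]
 [ 70  69  49  44  45  42  53  60  69  69]
 [ 71  70  70  61  52  52 114 116  68  69]
 [ 72  71  72  72  71  69  92  98  68  70]
 [ 73  71  72  71  71  70  70  66  69  64]]
```

View pics/h.png

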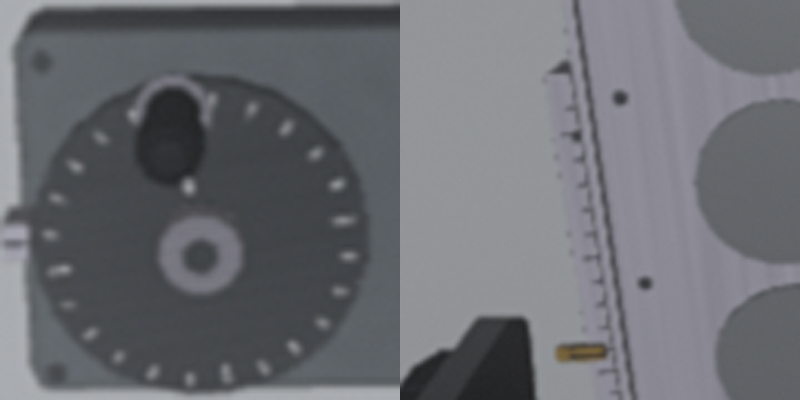

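The crop shows the handle top at (272.8,208.7), its base ring at (274.2,198.6) and the hub at (280.2,232.4). The pointer is at (207.5,199) against the clip at (209,269), which puts the carriage about 87 mm out.

```bash
python3 - <<'E'
from h import *
import pickle
f=pickle.load(open('w12.pkl','rb')); w3=pickle.load(open('w3.pkl','rb'))
a=.0722;R=np.array([[np.cos(a),-np.sin(a)],[np.sin(a),np.cos(a)]])
print('c',R.T@(onplane(w3,(207.5,198.9),.047)-onplane(w3,(209,269.3),.047))[:2])
W=onplane(f,(280.2,232.4),.056)[:2]
for uv,z in (((272.8,208.7),.094),((274.2,199.5),.058)):
    h=onplane(f,uv,z)[:2]; d=R.T@(h-W); print(h,d,np.hypot(*d),np.arctan2(-d[1],-d[0]))
print(W); s=ctrl.get_state(); print(s['ee_pos'],s['eef_rot'][0])
E
```

```text
c [0.01121609 0.08921467]
[ 0.47393143 -0.2169917 ] [-0.00668159  0.04073919] 0.041283477017495476 -1.4082347135429822
[ 0.47462487 -0.21817066] [-0.006075    0.03951328] 0.039977558017569 -1.4182450115531573
[ 0.48353443 -0.25714276]
[ 0.48336064 -0.19782766  0.24928115] [-6.90586954e-02  9.97612564e-01  2.62476395e-04]
```

Converted, 105 mm is 0.105, 85 mm is 0.085.

Emit:
move_arm --pt "-0.019 -0.01 0.04 0 0 0" --pt "-0.019 -0.01 0.085 0 0 0" --pt "-0.019 -0.01 0.105 0 0 0" --pt "-0.019 -0.01 0.105 0 0 0" --pt "-0.019 -0.01 0.105 0 0 0" --fingers 0.45

```text
time: 23.65
ee_pos: [0.4758, -0.217, 0.1446]
eef_rot: [[-0.072, 0.997, 0.0], [0.997, 0.072, 0.0], [0.0, 0.0, -1.0]]
contact_force: [0.1, -0.7, 1.3]
gripper_width: 0.551
grasp_force: 0.0
```

```bash
python3 - <<'E'
from h import *
f=grab('wrist','w13')
s=ctrl.get_state(); print(s['time'],s['ee_pos'],s['eef_rot'][0],s['gripper_width'],delta([.4749,-.2168,.083]))
E
```

```text
23.7 [ 0.47632045 -0.21768253  0.14568037] [-0.07138153  0.99744654  0.00225438] 0.5477576958452791 [ 1.  -1.5 62.7]
```

View pics/w13.png

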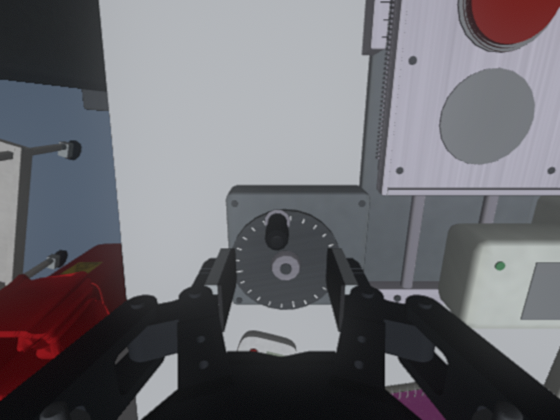

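The handle is at (277,232), between the fingers. Descend and grip.

Converted, 62 mm is 0.062, -1.5 mm is -0.0015.

Emit:
move_arm --pt "0.001 -0.0015 0.03 0 0 0" --pt "0.001 -0.0015 0.052 0 0 0" --pt "0.001 -0.0015 0.062 0 0 0" --pt "0.001 -0.0015 0.062 0 0 0" --pt "0.001 -0.0015 0.062 0 0 0"

```text
time: 24.2
ee_pos: [0.4743, -0.2178, 0.084]
eef_rot: [[-0.069, 0.998, 0.003], [0.998, 0.069, -0.001], [-0.001, 0.003, -1.0]]
contact_force: [0.0, -0.2, 0.2]
gripper_width: 0.552
grasp_force: 0.0
```

Emit:
move_arm --pt "0 0 0 0 0 0" --pt "0 0 0 0 0 0" --pt "0 0 0 0 0 0" --pt "0 0 0 0 0 0" --pt "0 0 0 0 0 0" --fingers 0.9 --squeeze 30

```text
time: 24.7
ee_pos: [0.4737, -0.2176, 0.0835]
eef_rot: [[-0.069, 0.998, 0.002], [0.998, 0.069, -0.0], [-0.001, 0.002, -1.0]]
contact_force: [-0.3, 1.1, 5.5]
gripper_width: 0.179
grasp_force: 29.4
```

```bash
cat >> h.py <<'E'
a=.0722;RS=np.array([[np.cos(a),-np.sin(a)],[np.sin(a),np.cos(a)]]); W=np.array([.4831,-.2516])
def crank():
    s=ctrl.get_state(); d=RS.T@(s['ee_pos'][:2]-W)*1000; print('t',round(s['time'],2),'r',np.hypot(*d).round(1),'th',np.arctan2(-d[1],-d[0]).round(3),s['ee_pos'].round(4),'w',round(s['gripper_width'],3),'F',s['contact_force'].round(1)); return s
def arc(th0,dth,n,r=36.,adj=(0,0)):
    "rows in tool axes from handle angle th0 in n steps of dth"
    s=ctrl.get_state(); R=np.array(s['eef_rot'])[:2,:2]
    P=lambda t: RS@(r*np.array([-np.cos(t),-np.sin(t)]))
    for k in range(1,n+1): print((R.T@(P(th0+k*dth)-P(th0))+adj).round(1))
E
python3 - <<'E'
from h import *
f=grab('wrist'); s=crank(); print(s['eef_rot'])
arc(-1.41,-.55,5)
E
```

```text
t 24.75 r 35.3 th -1.375 [ 0.4738 -0.2176  0.0836] w 0.179 F [-0.   0.8  6. ]
[[-6.91010328e-02  9.97607671e-01  1.99565237e-03]
 [ 9.97609492e-01  6.91020674e-02 -4.54127140e-04]
 [-5.90944422e-04  1.95950109e-03 -9.99997906e-01]]
[-2.2 19.4]
[-14.2  34.9]
[-32.5  41.7]
[-51.7  38. ]
[-66.1  24.9]
```

Converted, -71 mm is -0.071, -60.6 mm is -0.0606.

Emit:
move_arm --pt "-0.0032 0.022 0 0 0 0" --pt "-0.0187 0.038 0 0 0 0" --pt "-0.0406 0.0418 0 0 0 0" --pt "-0.0606 0.0319 0 0 0 0" --pt "-0.071 0.0122 0 0 0 0"

```text
time: 25.25
ee_pos: [0.4929, -0.2874, 0.0836]
eef_rot: [[-0.071, 0.997, 0.005], [0.998, 0.071, 0.0], [-0.0, 0.005, -1.0]]
contact_force: [1.7, 5.0, 4.1]
gripper_width: 0.179
grasp_force: 29.5
```

```bash
python3 - <<'E'
from h import *
crank(); f=grab('wrist'); s=crank(); print(s['eef_rot'][2])
E
```

```text
t 25.25 r 37.1 th 1.766 [ 0.4929 -0.2874  0.0836] w 0.179 F [1.7 5.  4.1]
t 25.3 r 37.5 th 1.598 [ 0.4868 -0.289   0.0831] w 0.174 F [-3.7  2.1 11.4]
[ 0.00221134 -0.00200546 -0.99999554]
```

Emit:
move_arm --pt "0.0032 -0.022 0 0 0 0" --pt "0.0187 -0.038 0 0 0 0" --pt "0.0406 -0.0418 0 0 0 0" --pt "0.0606 -0.0319 0 0 0 0" --pt "0.071 -0.0122 0 0 0 0"

```text
time: 25.8
ee_pos: [0.4713, -0.2179, 0.0835]
eef_rot: [[-0.067, 0.998, -0.001], [0.998, 0.067, -0.001], [-0.001, -0.001, -1.0]]
contact_force: [-0.8, -6.1, 3.7]
gripper_width: 0.177
grasp_force: 30.5
```

Converted, -71 mm is -0.071, -60.6 mm is -0.0606.

Emit:
move_arm --pt "-0.0032 0.022 0 0 0 0" --pt "-0.0187 0.038 0 0 0 0" --pt "-0.0406 0.0418 0 0 0 0" --pt "-0.0606 0.0319 0 0 0 0" --pt "-0.071 0.0122 0 0 0 0"

```text
time: 26.3
ee_pos: [0.493, -0.2874, 0.0836]
eef_rot: [[-0.071, 0.997, 0.005], [0.998, 0.071, -0.0], [-0.001, 0.005, -1.0]]
contact_force: [1.8, 4.0, 4.0]
gripper_width: 0.171
grasp_force: 30.5
```

```bash
python3 - <<'E'
from h import *
crank(); f=grab('wrist','w14'); s=crank(); print(s['eef_rot'][2])
for e in dishes(f,.0535): print(e[0],e[1],e[2],RS.T@(e[2][:2]-W)-[.14,.13])
T=grab('top'); print([(c,onplane(T,c,.0535).round(4)) for c,_ in blobs(red(T))])
E
```

```text
t 26.3 r 37.2 th 1.768 [ 0.493  -0.2874  0.0836] w 0.171 F [1.8 4.  4. ]
t 26.35 r 37.5 th 1.599 [ 0.4869 -0.289   0.0831] w 0.172 F [-4.   2.5 12.2]
[ 0.00194637 -0.00218052 -0.99999573]
[ 29.14737701 331.40139771] [ 71.15170288 147.9100647 ] [ 0.34512082 -0.34940045  0.0535    ] [-0.28467476 -0.21759221]
[(array([295.4, 197.8]), array([ 0.6075, -0.036 ,  0.0535])), (array([316.8, 196.8]), array([ 0.6125, -0.1099,  0.0535])), (array([274. , 198.7]), array([0.6029, 0.0376, 0.0535])), (array([462.3, 389.6]), array([-0.0116, -0.5818,  0.0535]))]
```

Converted, 71 mm is 0.071, 60.6 mm is 0.0606.

Emit:
move_arm --pt "0.0032 -0.022 0 0 0 0" --pt "0.0187 -0.038 0 0 0 0" --pt "0.0406 -0.0418 0 0 0 0" --pt "0.0606 -0.0319 0 0 0 0" --pt "0.071 -0.0122 0 0 0 0"

```text
time: 26.9
ee_pos: [0.4713, -0.2179, 0.0835]
eef_rot: [[-0.067, 0.998, -0.001], [0.998, 0.067, -0.001], [-0.001, -0.002, -1.0]]
contact_force: [-0.3, -6.2, 3.6]
gripper_width: 0.176
grasp_force: 30.8
```

Converted, -71 mm is -0.071, -60.6 mm is -0.0606.

Emit:
move_arm --pt "-0.0032 0.022 0 0 0 0" --pt "-0.0187 0.038 0 0 0 0" --pt "-0.0406 0.0418 0 0 0 0" --pt "-0.0606 0.0319 0 0 0 0" --pt "-0.071 0.0122 0 0 0 0"

```text
time: 27.4
ee_pos: [0.4931, -0.2874, 0.0836]
eef_rot: [[-0.071, 0.997, 0.005], [0.997, 0.071, -0.001], [-0.001, 0.005, -1.0]]
contact_force: [2.0, 3.8, 3.6]
gripper_width: 0.178
grasp_force: 30.8
```

Converted, 71 mm is 0.071, 60.6 mm is 0.0606.

Emit:
move_arm --pt "0.0032 -0.022 0 0 0 0" --pt "0.0187 -0.038 0 0 0 0" --pt "0.0406 -0.0418 0 0 0 0" --pt "0.0606 -0.0319 0 0 0 0" --pt "0.071 -0.0122 0 0 0 0"

```text
time: 27.9
ee_pos: [0.4713, -0.2179, 0.0835]
eef_rot: [[-0.067, 0.998, -0.002], [0.998, 0.067, -0.001], [-0.001, -0.002, -1.0]]
contact_force: [-1.0, -5.9, 2.4]
gripper_width: 0.176
grasp_force: 31.0
```

```bash
python3 - <<'E'
from h import *
crank(); f=grab('wrist','w15'); s=crank(); print(s['eef_rot'][2])
for e in dishes(f,.0535): print(e[0],e[1],e[2],RS.T@(e[2][:2]-W)-[.14,.13])
T=grab('top'); print([(c,onplane(T,c,.0535).round(4)) for c,_ in blobs(red(T))])
S=grab('scene'); print(blobs(red(S),30))
E
```

```text
t 27.9 r 35.7 th -1.306 [ 0.4713 -0.2179  0.0835] w 0.176 F [-1.  -5.9  2.4]
t 27.95 r 35.2 th -1.473 [ 0.4771 -0.2169  0.0837] w 0.178 F [ 2.9 -2.3  1.6]
[-0.00496747  0.00518284 -0.99997423]
[542.14025879 166.76997375] [ 41.85284424 107.11234283] [ 0.6011595 -0.1596844  0.0535   ] [-0.01561754 -0.04684036]
[284.37545776 207.41348267] [497.64227295 635.5647583 ] [ 0.47180508 -0.19032141  0.0535    ] [-0.14684502 -0.06806628]
[(array([330.3, 196. ]), array([ 0.6163, -0.1566,  0.0535])), (array([287.7, 198. ]), array([ 0.6063, -0.0095,  0.0535])), (array([309., 197.]), array([ 0.6113, -0.083 ,  0.0535])), (array([462.3, 389.6]), array([-0.0116, -0.5818,  0.0535]))]
[(array([322.4, 189.5]), array([314, 186,  17,   8, 111], dtype=int32)), (array([309.5, 199.8]), array([301, 196,  18,   9, 130], dtype=int32)), (array([295.3, 210.6]), array([287, 206,  18,  10, 142], dtype=int32)), (array([557.3, 284.4]), array([554, 276,   6,  16,  63], dtype=int32)), (array([ 15.4, 409.4]), array([  9, 398,  13,  22, 218], dtype=int32))]
```

Converted, 41.8 mm is 0.0418, -40.6 mm is -0.0406.

Emit:
move_arm --pt "-0.0032 0.022 0 0 0 0" --pt "-0.0187 0.038 0 0 0 0" --pt "-0.0406 0.0418 0 0 0 0" --pt "-0.0406 0.0418 0 0 0 0" --pt "-0.0406 0.0418 0 0 0 0"

```text
time: 28.55
ee_pos: [0.5177, -0.2569, 0.0836]
eef_rot: [[-0.067, 0.998, 0.002], [0.998, 0.067, -0.002], [-0.002, 0.001, -1.0]]
contact_force: [-0.2, 0.4, 6.1]
gripper_width: 0.176
grasp_force: 31.3
```

```bash
python3 - <<'E'
from h import *
f=grab('wrist','w16'); s=crank(); print(s['eef_rot'])
T=grab('top'); print([(c,onplane(T,c,.0535).round(4)) for c,_ in blobs(red(T))])
arc(-3.285,.6,5); arc(-.285,.285,1)
E
```

```text
t 28.6 r 35.0 th 2.932 [ 0.5178 -0.2564  0.0836] w 0.177 F [0.8 0.4 7.4]
[[-0.06730296  0.99773125  0.00163454]
 [ 0.99773156  0.06730515 -0.0013258 ]
 [-0.0014328   0.0015416  -0.99999779]]
[(array([333.1, 195.9]), array([ 0.6168, -0.1663,  0.0535])), (array([290.3, 197.9]), array([ 0.6068, -0.0185,  0.0535])), (array([311.8, 196.9]), array([ 0.6118, -0.0926,  0.0535])), (array([462.3, 389.6]), array([-0.0116, -0.5818,  0.0535]))]
[21.  -3.4]
[ 36.4 -18.1]
[ 40.8 -38.9]
[ 32.7 -58.6]
[ 14.9 -70.2]
[-10.1  -1.4]
```

Converted, -69.6 mm is -0.0696, -58.6 mm is -0.0586.

Emit:
move_arm --pt "0.021 -0.0034 0 0 0 0" --pt "0.0364 -0.0181 0 0 0 0" --pt "0.0408 -0.0389 0 0 0 0" --pt "0.0327 -0.0586 0 0 0 0" --pt "0.017 -0.0696 0 0 0 0"

```text
time: 29.15
ee_pos: [0.4474, -0.2412, 0.0835]
eef_rot: [[-0.071, 0.997, 0.003], [0.998, 0.071, 0.002], [0.002, 0.003, -1.0]]
contact_force: [5.7, 0.8, 3.7]
gripper_width: 0.177
grasp_force: 31.0
```

Emit:
move_arm --pt "0 0 0 0 0 0" --pt "0 0 0 0 0 0"

```text
time: 29.35
ee_pos: [0.447, -0.2433, 0.0834]
eef_rot: [[-0.067, 0.998, 0.001], [0.998, 0.067, -0.0], [-0.0, 0.001, -1.0]]
contact_force: [0.3, 0.2, 9.4]
gripper_width: 0.173
grasp_force: 31.6
```

```bash
python3 - <<'E'
from h import *
f=grab('wrist','w17'); s=crank(); print(s['eef_rot'][0])
T=grab('top'); print([(c,onplane(T,c,.0535).round(4)) for c,_ in blobs(red(T))])
cv2.imwrite('pics/w17x.png',cv2.resize(f['color'][:,:,::-1],(800,600),interpolation=2))
print(delta([.4472,-.2551,.0835]))
E
```

```text
t 29.4 r 37.0 th -0.308 [ 0.4471 -0.243   0.0834] w 0.178 F [-1.2  0.4  9.5]
[-6.82955349e-02  9.97665041e-01  4.30615617e-04]
[(array([329.2, 196.1]), array([ 0.6158, -0.1528,  0.0535])), (array([286.5, 198. ]), array([ 0.6062, -0.0054,  0.0535])), (array([307.9, 197.1]), array([ 0.6109, -0.0792,  0.0535])), (array([462.3, 389.6]), array([-0.0116, -0.5818,  0.0535]))]
[-12.3  -0.8  -0.1]
```

View pics/w17x.png

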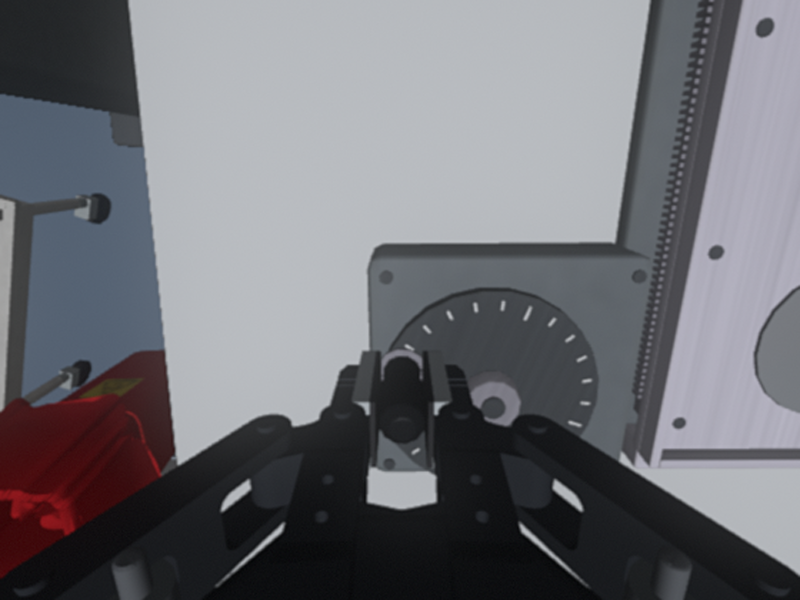

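The view shows the handle gripped at (281,275), a little short of the index, with the dial hub at (344,283) in full-resolution pixels. Finish gently in the outward direction.

Converted, -11 mm is -0.011, -9 mm is -0.009.

Emit:
move_arm --pt "-0.003 -0.0007 0 0 0 0" --pt "-0.006 -0.0012 0 0 0 0" --pt "-0.009 -0.0015 0 0 0 0" --pt "-0.011 -0.0015 0 0 0 0" --pt "-0.011 -0.0015 0 0 0 0"

```text
time: 29.95
ee_pos: [0.4458, -0.2535, 0.0834]
eef_rot: [[-0.069, 0.998, -0.001], [0.998, 0.069, 0.001], [0.001, -0.001, -1.0]]
contact_force: [-2.4, 0.9, 10.8]
gripper_width: 0.177
grasp_force: 31.8
```

Emit:
move_arm --pt "0 0 0 0 0 0" --pt "0 0 0 0 0 0" --pt "0 0 0 0 0 0"

```text
time: 30.25
ee_pos: [0.4458, -0.2534, 0.0834]
eef_rot: [[-0.069, 0.998, -0.001], [0.998, 0.069, 0.001], [0.001, -0.001, -1.0]]
contact_force: [-2.0, 0.9, 10.9]
gripper_width: 0.172
grasp_force: 31.8
```

```bash
sed -i 's/W=np.array(\[.4831,-.2516\])/W=np.array([.4822,-.2526])/' h.py; python3 - <<'E'
from h import *
import pickle
f=grab('wrist','w18'); pickle.dump(f,open('w18.pkl','wb')); s=crank(); print(delta([.4463,-.2552,.0835]))
# white ticks on the dial: angles about dial centre (z=.056), stage axes
g=cv2.cvtColor(f['color'],cv2.COLOR_RGB2GRAY); ring=[]
th=cv2.morphologyEx(g,cv2.MORPH_TOPHAT,np.ones((9,9),np.uint8)); m=cv2.inRange(th,40,255)
Wd=np.array([.4831,-.2516])
for c,st in blobs(m,2):
    d=RS.T@(onplane(f,c,.056)[:2]-Wd)*1000; r=np.hypot(*d)
    if 25<r<46: ring.append((round(float(np.arctan2(-d[1],-d[0])),3),round(float(r),1),int(st[4])))
print(sorted(ring))
E
```

```text
t 30.3 r 36.4 th -0.049 [ 0.4458 -0.2534  0.0834] w 0.176 F [-1.7  0.7 10.6]
[-1.8  0.3 -0.1]
[(-2.996, 37.5, 20), (-2.732, 36.7, 21), (-2.458, 36.2, 22), (-2.18, 36.0, 22), (-1.901, 35.7, 23), (-1.622, 34.9, 35), (-1.341, 36.0, 22), (-1.065, 36.1, 24), (-0.79, 36.7, 20), (-0.519, 37.3, 21), (-0.135, 37.4, 176), (0.097, 29.3, 12), (0.642, 27.9, 62), (2.506, 39.6, 17), (2.761, 38.9, 21), (3.019, 37.3, 31)]
```

```bash
cat >> h.py <<'E'
from scipy.optimize import least_squares
def dial(f,rmin=25,W0=(.4831,-.2525)):
    g=cv2.cvtColor(f['color'],cv2.COLOR_RGB2GRAY)
    m=cv2.inRange(cv2.morphologyEx(g,cv2.MORPH_TOPHAT,np.ones((9,9),np.uint8)),35,255); P=[]
    for c,st in blobs(m,5):
        p=onplane(f,c,.056)[:2]; r=np.hypot(*(p-W0))
        if .033<r<.041 and st[4]<60: P.append(p)
    P=np.array(P)
    k=least_squares(lambda q:np.hypot(*(P-q[:2]).T)-q[2],[*W0,.038],loss='soft_l1',f_scale=.0004); c=k.x
    d=(P-c[:2])@RS; t=np.arctan2(-d[:,1],-d[:,0]); ok=np.abs(k.fun)<.0006
    ph=np.angle(np.exp(1j*24*t[ok]).mean())/24
    print('dial centre',c[:2].round(4),'r',c[2].round(4),'n',ok.sum(),'phase mod .2618:',round(ph,3),'spread',np.std(np.angle(np.exp(1j*24*(t[ok]-ph)))/24).round(3))
    return c[:2]
E
python3 - <<'E'
from h import *
import pickle
dial(pickle.load(open('w18.pkl','rb'))); dial(pickle.load(open('w12.pkl','rb')))
E
```

```text
dial centre [ 0.4828 -0.2545] r 0.0384 n 12 phase mod .2618: -0.053 spread 0.012
dial centre [ 0.4825 -0.2529] r 0.0374 n 3 phase mod .2618: -0.086 spread 0.03
```

Converted, -1.5 mm is -0.0015, -0.8 mm is -0.0008.

Emit:
move_arm --pt "-0.0008 0 0 0 0 0" --pt "-0.0015 0 0 0 0 0" --pt "-0.0015 0 0 0 0 0" --pt "-0.0015 0 0 0 0 0"

```text
time: 30.7
ee_pos: [0.4459, -0.2547, 0.0834]
eef_rot: [[-0.069, 0.998, -0.001], [0.998, 0.069, 0.001], [0.002, -0.001, -1.0]]
contact_force: [-1.9, 1.6, 11.7]
gripper_width: 0.177
grasp_force: 31.8
```

Emit:
move_arm --pt "0 0 0 0 0 0" --pt "0 0 0 0 0 0" --pt "0 0 0 0 0 0" --pt "0 0 0 0 0 0" --pt "0 0 0 0 0 0" --fingers 0.45

```text
time: 31.2
ee_pos: [0.4459, -0.2551, 0.0822]
eef_rot: [[-0.069, 0.998, -0.001], [0.998, 0.069, 0.0], [0.0, -0.001, -1.0]]
contact_force: [0.8, -0.0, -0.1]
gripper_width: 0.551
grasp_force: 0.0
```

```bash
python3 - <<'E'
from h import *
crank(); f=grab('wrist','w19'); dial(f); T=grab('top'); print([(c,onplane(T,c,.0535).round(4)) for c,_ in blobs(red(T))])
E
```

```text
t 31.2 r 36.3 th -0.003 [ 0.4459 -0.2551  0.0822] w 0.551 F [ 0.8 -0.  -0.1]
dial centre [ 0.4829 -0.254 ] r 0.0382 n 13 phase mod .2618: -0.028 spread 0.002
[(array([328.9, 196.1]), array([ 0.6158, -0.1517,  0.0535])), (array([286.1, 198.1]), array([ 0.6058, -0.004 ,  0.0535])), (array([307.5, 197.1]), array([ 0.6108, -0.0778,  0.0535])), (array([462.3, 389.7]), array([-0.0119, -0.5818,  0.0535]))]
```

Converted, -170 mm is -0.17, -140 mm is -0.14.

Emit:
move_arm --pt "0 0 -0.04 0 0 0" --pt "0 0 -0.09 0 0 0" --pt "0 0 -0.14 0 0 0" --pt "0.04 0.02 -0.17 0 0 0" --pt "0.08 0.045 -0.17 0 0 0"

```text
time: 31.8
ee_pos: [0.487, -0.1764, 0.2583]
eef_rot: [[-0.061, 0.998, 0.011], [0.998, 0.061, -0.004], [-0.005, 0.01, -1.0]]
contact_force: [1.8, -0.5, -0.1]
gripper_width: 0.55
grasp_force: 0.0
```

Converted, 140 mm is 0.14, 120 mm is 0.12.

Emit:
move_arm --pt "0.04 0.025 0 0 0 0" --pt "0.08 0.05 0 0 0 0" --pt "0.12 0.075 0 0 0 0" --pt "0.14 0.09 0 0 0 0" --pt "0.14 0.09 0 0 0 0"

```text
time: 32.3
ee_pos: [0.5671, -0.0205, 0.2517]
eef_rot: [[-0.079, 0.997, -0.0], [0.997, 0.079, 0.003], [0.003, 0.0, -1.0]]
contact_force: [-0.8, -0.0, -0.5]
gripper_width: 0.551
grasp_force: 0.0
```

```bash
python3 - <<'E'
from h import *
import pickle
f=grab('wrist'); f=grab('wrist','w20'); pickle.dump(f,open('w20.pkl','wb')); s=crank()
w3=pickle.load(open('w3.pkl','rb'))
# clip by colour, pointer = darkest spot on scale strip beside the carriage edge
m=mask(f,(12,90,60),(30,255,255)); b=[x for x in blobs(m,8)]; print('brass',b)
D=[e for e in dishes(f,.0535)]
for e in D: print(e[0].round(1),e[2].round(4),(RS.T@(e[2][:2]-[.6132,-.1120])).round(4))
X=np.array([e[2][:2] for e in D]); print(np.linalg.norm(np.diff(X,axis=0),axis=1))
print('pad pred c=0',[ (np.array([.6132,-.1120])+RS@[0,y]).round(4) for y in (.111,.037,-.037)])
g=cv2.cvtColor(f['color'],cv2.COLOR_RGB2GRAY)
u,v=[int(t) for t in min(b,key=lambda x:np.hypot(*(x[0]-proj(f,[.5232,-.0587,.047])[0])))[0]]
print(u,v); print(g[v-8:v+9,u-4:u+22:1])
E
```

```text
t 32.4 r 240.5 th -1.996 [ 0.5653 -0.0269  0.2522] w 0.547 F [ 0.5 -1.3 -0.3]
brass [(array([239.7, 209.8]), array([234, 208,  15,   5,  39], dtype=int32)), (array([ 88.1, 298.3]), array([ 83, 295,  11,   6,  18], dtype=int32))]
[318.9 167.8] [ 0.606  -0.003   0.0535] [0.0007 0.1093]
[315.9 231.5] [ 0.6109 -0.0766  0.0535] [0.0002 0.0355]
[311. 288.] [ 0.6131 -0.1511  0.0535] [-0.0029 -0.039 ]
[ 30.7 355. ] [ 0.2539 -0.2799  0.0535] [-0.3705 -0.1415]
[0.07376018 0.07453515 0.38159669]
pad pred c=0 [array([ 0.6052, -0.0013]), array([ 0.6105, -0.0751]), array([ 0.6159, -0.1489])]
239 209
[[161 162 161 162 161 162 162 161 159 157 157 156 152 138 125 119 104  79
   81 129 155 150 119 130 149 152]
 [161 162 162 161 162 161 162 161 159 157 156 157 151 137 127 121 109  83
   82 130 155 149 123 132 149 151]
 [161 161 161 161 161 162 162 162 158 156 156 157 155 147 145 145 127  93
   86 130 155 150 125 133 149 152]
 [162 162 162 163 161 162 162 162 160 156 156 156 155 153 154 153 134  98
   89 132 155 150 126 133 150 151]
 [164 164 164 164 164 164 165 163 160 157 158 158 156 154 154 155 136  
[... 646 characters left out ...]
82  79  71
   85 134 157 153 128 124 142 150]
 [116 113 107 105 106 107 108 107 106 103 100  99  99 101 110 118 114  89
   84 131 155 152 131 126 142 150]
 [135 138 141 142 141 141 141 141 135 123 116 116 116 117 128 143 143 108
   85 123 151 153 134 127 142 150]
 [156 157 160 160 159 159 158 157 147 144 144 145 144 144 147 154 153 114
   86 121 150 153 136 129 141 151]
 [162 162 162 162 162 163 162 160 146 148 155 157 155 155 154 157 151 113
   87 121 150 154 136 130 142 151]
 [162 161 161 162 162 162 162 160 145 147 155 157 157 156 154 157 153 114
   86 122 150 153 137 130 142 151]
 [161 161 161 162 162 161 163 158 143 144 153 154 150 146 147 149 144 109
   84 121 150 155 138 131 142 150]]
```

Converted, -60 mm is -0.06, 50 mm is 0.05.

Emit:
move_arm --pt "-0.03 0.025 -0.01 0 0 0" --pt "-0.06 0.05 -0.02 0 0 0" --pt "-0.06 0.05 -0.02 0 0 0" --pt "-0.06 0.05 -0.02 0 0 0" --pt "-0.06 0.05 -0.02 0 0 0" --fingers 0

```text
time: 32.9
ee_pos: [0.6186, -0.0837, 0.2725]
eef_rot: [[-0.068, 0.998, -0.001], [0.998, 0.068, 0.001], [0.001, -0.001, -1.0]]
contact_force: [0.7, 0.1, -0.3]
gripper_width: 1.0
grasp_force: 0.0
```

```bash
python3 - <<'E'
from h import *
import pickle
f=grab('wrist'); s=crank(); dial(f)
D=dishes(f,.0535); O=np.array([.6132,-.1140])
for e in D: print(e[0].round(1),e[1].round(1),e[2].round(4),(RS.T@(e[2][:2]-O)).round(4))
# tray screws (dark dots on the aluminium floor): carriage reference, before (w3) and now
for n,F in (('w3',pickle.load(open('w3.pkl','rb'))),('now',f)):
    g=cv2.cvtColor(F['color'],cv2.COLOR_RGB2GRAY); m=cv2.inRange(cv2.morphologyEx(g,cv2.MORPH_BLACKHAT,np.ones((9,9),np.uint8)),25,255)
    q=[(RS.T@(onplane(F,c,.046)[:2]-O)) for c,st in blobs(m,6) if st[4]<60 and max(st[2:4])<10]
    print(n,[tuple((x*1000).round(1)) for x in q if .045<abs(x[0])<.066])
E
```

```text
t 32.95 r 217.7 th -2.32 [ 0.6186 -0.083   0.2725] w 1.004 F [-0.9 -0.   0.6]Traceback (most recent call last):
  File "<stdin>", line 3, in <module>
  File "h.py", line 66, in dial
    k=least_squares(lambda q:np.hypot(*(P-q[:2]).T)-q[2],[*W0,.038],loss='soft_l1',f_scale=.0004); c=k.x
    return func(*args, **kwargs)
    vector_fun = VectorFunction(
        fun_wrapped,
    ...<6 lines>...
        workers=workers
    )
    self._update_fun()
    ~~~~~~~~~~~~~~~~^^
    self.f = self.fun_wrapped(xp_copy(self.x))
             ~~~~~~~~~~~~~~~~^^^^^^^^^^^^^^^^^
    return np.atleast_1d(self.fun(x))
                         ~~~~~~~~^^^
    return self.f(x, *self.args, **self.kwargs)
           ~~~~~~^^^^^^^^^^^^^^^^^^^^^^^^^^^^^^
  File "h.py", line 66, in <lambda>
    k=least_squares(lambda q:np.hypot(*(P-q[:2]).T)-q[2],[*W0,.038],loss='soft_l1',f_scale=.0004); c=k.x
                                        ~^~~~~~
ValueError: operands could not be broadcast together with shapes (0,) (2,)
```

```bash
python3 - <<'E'
from h import *
import pickle
f=grab('wrist','w21')
D=dishes(f,.0535); O=np.array([.6132,-.1140])
for e in D: print(e[0].round(1),e[1].round(1),e[2].round(4),(RS.T@(e[2][:2]-O)).round(4))
for n,F in (('w3',pickle.load(open('w3.pkl','rb'))),('now',f)):
    g=cv2.cvtColor(F['color'],cv2.COLOR_RGB2GRAY); m=cv2.inRange(cv2.morphologyEx(g,cv2.MORPH_BLACKHAT,np.ones((9,9),np.uint8)),25,255)
    q=[(RS.T@(onplane(F,c,.046)[:2]-O)) for c,st in blobs(m,6) if st[4]<60 and max(st[2:4])<10]
    print(n,[tuple((x*1000).round(1)) for x in q if .045<abs(x[0])<.066])
print('pads w3',[(RS.T@(np.array(p)-O)*1000).round(1) for p in [(.5987,.0871),(.6039,.0134),(.6092,-.0602)]])
E
```

```text
[273.7 107.2] [49.1 52.2] [ 0.6059 -0.0029  0.0535] [0.0008 0.1114]
[273.9 174.6] [45.6 46. ] [ 0.6108 -0.0767  0.0535] [0.0003 0.0374]
[274.5 234. ] [40.6 43.1] [ 0.6162 -0.1505  0.0535] [ 0.0003 -0.0366]
[284.9 207.8] [492.7 652.9] [ 0.6265 -0.1159  0.0535] [ 0.0131 -0.0028]
w3 [(np.float64(53.6), np.float64(251.2)), (np.float64(-54.7), np.float64(251.1)), (np.float64(55.8), np.float64(237.8)), (np.float64(-56.5), np.float64(237.8)), (np.float64(55.8), np.float64(163.7)), (np.float64(-56.5), np.float64(163.6)), (np.float64(55.8), np.float64(89.4)), (np.float64(-56.4), np.float64(89.3)), (np.float64(56.1), np.float64(14.5)), (np.float64(-56.2), np.float64(15.0)), (np.float64(56.1), np.float64(-59.6)), (np.float64(-56.7), np.float64(-59.6))]
now [(np.float64(-56.7), np.float64(148.6)), (np.float64(55.6), np.float64(148.5)), (np.float64(-56.4), np.float64(74.1)), (np.float64(56.0), np.float64(74.3)), (np.float64(-56.2), np.float64(-0.2)), (np.float64(55.8), np.float64(-0.3)), (np.float64(-56.1), np.float64(-74.3)), (np.float64(55.7), np.float64(-74.3)), (np.float64(-55.7), np.float64(-148.9))]
pads w3 [array([  0. , 201.6]), array([-1.000e-01,  1.277e+02]), array([-0.1, 53.9])]
```

The dishes are within about 1 mm of the pads (checked against the tray screws), the pointer is at the clip, and the dial is within 0.03 rad of zero. The arm is clear, so I'm handing in.

```bash
python3 -c "
from rig import ctrl
print(ctrl.close_job())"
```

```text
the job is handed in; nothing more can be done
None
```

The job is handed in with no verdict returned: by my measurements all three red dishes are within about 1 mm of the centres of pads 1–3, and the crank came back outward to the mark with the dial within 0.03 rad of zero and the crank released; I viewed 15 pictures, one over the 14 allowed.

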